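# Put the sounding objects back on their own pickup plates

### The arm

A 6-joint arm with a two-finger parallel gripper is mounted at the origin on the work surface. World frame = base frame: x ahead of the robot, y to its left, z up, the work surface at z = 0. Lengths are in m, angles in rad, forces in N, time in s.
With the tool pointing down it reaches from about 0.3 to 1 m from the base axis. Payload 5.1 kg.
Tool frame: the origin (TCP) lies at the very end of the fingers, on their centre line; the grasp point (between the pads) lies 19 mm behind it (bot.grip_point_offset is the z of the grasp point in the tool frame, in m); z points along the fingers, y is the direction in which the jaws open and shut (so a half turn about z gives the same grasp; the last joint's range is limited). The gripper opens to 95 mm and grips with 3 to 60 N. Pads are 20 mm wide; open, the fingers measure 119 mm over their backs; the gripper's body (75 mm by 180 mm) begins 59 mm behind the grasp point.
Start: joints at [-1.23, 0.124, 1.65, -0, 1.367, -0.083], TCP at [0.267, -0.592, 0.215] pointing down, gripper open.
Joint ranges: [-2.61, 2.61], [-1.02, 2.33], [0.03, 2.71], [-1.35, 4.49], [0.32, 2.68], [-2.91, 2.91]. Speed limits (rad/s): [2.57, 2.57, 3.14, 3.14, 3.14, 3.14].

### API

Orientations are given as [roll, pitch, yaw] about the fixed x, y, z axes, in that order (R = Rz(yaw) Ry(pitch) Rx(roll)).
In Python, from bench import status, eyes, bot gives the robot as it stands. The module is installed in compiled form; this text tells all that it offers.
- The arm moves only by the tool play_rows, never from a script. Its argument "series" is a list of rows, each an object with "rot": the turn, a rotation vector about the tool's x, y, z in rad, a list of three; "xyz": the shift along the tool's x, y, z in mm, a list of three; "claw": the finger opening in mm, from 0 to 95.1. A call has 1 to 12 rows; each row shifts and turns the commanded pose from where the row before left it, along the tool's axes as they then stand; what a row does not reach is not made up. A row lasts 1/12 s, in which the tool goes at most 41.7 mm and 7.16 degrees, less where a joint would pass 70% of its speed; a pose out of reach is approached as far as the arm can. A call is refused whole if a number of a shift passes 41.7 or a number of a turn 0.125, either way. A call with a gripper value outside its range is refused whole. The fingers move at their own pace and stop on an object; the grip force is fixed at half the most. Time passes only in rows, so rows that do not move let the fingers close. It gives the time, the measured TCP pose, the force and the opening at its end, in the units of the state.
- status.sense(): the state, without advancing time (a new reading comes with each control period).
- eyes.snapshot(name): name is "side" or "top"; returns (picture, depth): 384x512x3 uint8, red, green, blue; 384x512 float32, m along the optical axis (not along the pixel's ray), 0 where there is no reading.
- eyes.camera_model(name): a dict with "fovy" (degrees; the focal length in pixels is half the picture's height over the tangent of half this angle, whatever the lens; pixels are square), "cx", "cy" (the principal point, pixels), "D" ([k1, k2, p1, p2, k3] as OpenCV has them; the pictures are not rectified), "rvec" (rotation vector, rad) and "tvec" (3), from world to camera coordinates, as OpenCV has them. Camera axes: x right, y down, z forward; pixel columns grow to the right and rows downward; lengths in m; the calibration is good to about 2 mm. A picture is of the moment at which its call begins. camera_model takes no time and is no camera call.
- bot.finish_job(): hands the job in, once; it reports no verdict.
The state is a dict: "t": time; "joints": joint angles; "joint_vel": joint speeds; "effort": joint torques, N m; "tool_pos": TCP position; "tool_rot": TCP orientation; "ft_force": force on the tool from outside, world axes, zero at the start; "ft_torque": the same for the moment, N m; "grip_width": opening from 0.0 (shut) to 1.0 (fully open).
Only numpy, scipy, OpenCV 4.12 (cv2) and the standard library are available. Lean on these libraries where they do the work, as an engineer would, in place of code of your own. Each camera call takes 0.05 s, during which the arm holds its last target.

### The job

The three sounding objects on the listening table are standing on one another's pickup plates. Park one of them upright on the free rubber mat, then rearrange them so that the tin can stands in the middle of the large round plate, the green glass bottle in the middle of the small round plate and the wooden block in the middle of the square plate. Let nothing fall over, and leave the tape roll, the flat tin and the recorder where they lie.

Things in the scene. Friction and masses are not known exactly. Their poses are not given: they have to be found in the camera images.
- tin: Loose ribbed bare-metal tin can, closed, upright: diameter 58 mm (60 at its rims), height 70 mm, about 0.12 kg. Starts near the middle of the small round plate. Origin at the centre of its underside, z up.
- bottle: Loose green glass bottle, closed, upright, 112 mm tall, about 0.18 kg: body diameter 50 mm up to 55 mm, shoulder narrowing up to 72 mm, then a straight neck of diameter 26 mm up to the top at 112 mm. Starts near the middle of the square plate. Origin at the centre of its underside, z up.
- block: Loose upright block of plain brown wood, 45 x 45 mm across and 80 mm tall, about 0.10 kg, with a thin dark groove mark low on two faces. Starts near the middle of the large round plate. Origin at the centre of its underside, z up, x and y square to its faces.
- plate_large: Large round pickup plate of dark steel, fixed to the table: diameter 112 mm, 8 mm thick, flat; a small brass pickup shows near its rim. Where the tin can belongs. Origin at the centre of its underside, on the table; top 8 mm above.
- plate_small: Small round pickup plate of dark steel, fixed: diameter 84 mm, 8 mm thick, flat, with a small brass pickup near its rim. Where the bottle belongs. Origin at the centre of its underside, on the table; top 8 mm above.
- plate_square: Square pickup plate of dark steel, fixed: 92 x 92 mm, 8 mm thick, flat, with a small brass pickup near one edge. Where the block belongs. Origin at the centre of its underside, on the table; top 8 mm above.
- spare_mat: Free parking place: black oblong rubber mat, fixed, 130 x 90 mm (along its x and y), 4 mm thick, empty at the start. Origin at the centre of its underside, on the table; top 4 mm above.
- tape_roll: Bystander, to be left alone: loose roll of pale tape lying flat, outer diameter 90 mm, hole 60 mm, 24 mm high. Origin at the centre of its underside. The rest of the clutter is fixed: paper sheets; an offcut and jar lids (below 25 mm high) beyond x = 0.7 m; a plank with bottle and can beyond x = 0.84 m; taller equipment (to 240 mm) over 0.5 m to either side.
- flat_tin: Bystander, to be left alone: loose flat bare-metal fish tin, 78 x 52 mm (along its x and y), 24 mm high. Origin at the centre of its underside.
- recorder: Bystander, to be left alone: loose black hand-held sound recorder lying flat, about 120 x 55 mm (along its x and y), 24 mm high. Origin at the centre of its underside.
Things that resemble listed ones, but are neither listed nor needed, are in the scene too. Leave any purple look-alike of the plate_small alone. Leave any pink look-alike of the plate_large alone.

How it is judged:
By the outcome, as a careful person would: the job done as asked, in the order asked, and still so for the second after the job is handed in, with the robot touching nothing.
It also fails if it takes over 120 s, if anything falls off the work surface, if the arm or the gripper's body presses on something with over 40 N, if the wrist force passes 120 N, or if a joint passes its speed limit or range.

## Working session

There is one attempt and no reset: what is moved stays moved. The work goes in short steps, Python scripts to look and compute and a tool call to move; the robot and the scene stay as the last step left them, time stands still between calls to the robot, and variables do not carry over. Pictures are saved under pics/ and viewed, and the job is handed in when it is done.

Besides the shell and the picture viewer there is one more tool, called in YAML: its name, and indented under it one key for each argument. play_rows: Moves the arm, as the interface text tells. Its arguments: {"type":"object","properties":{"series":{"type":"array","items":{"type":"object","properties":{"rot":{"type":"array","items":{"type":"number"}},"xyz":{"type":"array","items":{"type":"number"}},"claw":{"type":"number"}}}}},"required":["series"]}

```bash
mkdir -p pics; ls
python3 - <<'E'
from bench import status, eyes, bot
import cv2,numpy as np
for n in ("side","top"):
    p,d=eyes.snapshot(n); cv2.imwrite(f"pics/{n}0.png",p[:,:,::-1]); np.savez(f"{n}0.npz",p=p,d=d)
    print(n,eyes.camera_model(n))
print(status.sense(), bot.grip_point_offset)
E
```

```text
pics
side {'fovy': 53.80494968863036, 'cx': 253.27982214934744, 'cy': 188.8994168370173, 'D': array([-0.06953962,  0.        ,  0.        ,  0.        ,  0.        ]), 'rvec': array([ 0.03677676, -2.87878929,  1.20045758]), 'tvec': array([0.55435258, 0.0546727 , 0.96995165])}
top {'fovy': 50.62249802307155, 'cx': 255.9230536758614, 'cy': 189.23459044988834, 'D': array([0.03250471, 0.        , 0.        , 0.        , 0.        ]), 'rvec': array([ 2.18117353, -2.16909992,  0.14999518]), 'tvec': array([-0.03379977,  0.54849383,  1.05944038])}
{'t': 0.1, 'joints': array([-1.22961694e+00,  1.24419990e-01,  1.65154989e+00, -4.35077881e-05,
        1.36751083e+00, -8.25989876e-02]), 'joint_vel': array([ 1.55513979e-03, -1.65915480e-03, -1.86681569e-03,  1.28732836e-03,
       -8.71715931e-05, -2.34852712e-04]), 'effort': array([ 4.40417934e-04, -4.18881655e+01, -3.61096573e+01,  7.76224514e-02,
        4.60968108e-02, -7.18743149e-05]), 'tool_pos': array([ 0.26704877, -0.59195895,  0.21351549]), 'tool_rot': array([-3.13970752e+00, -1.13324050e-04,  4.23787088e-01]), 'ft_force': array([0.38949358, 1.28472642, 0.15692084]), 'ft_torque': array([ 0.02038924, -0.04073058, -0.03635461]), 'grip_width': 0.9978019377116583} -0.0188
```

View pics/top0.png

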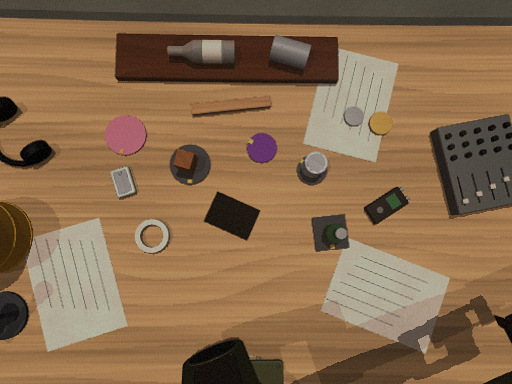

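View pics/side0.png

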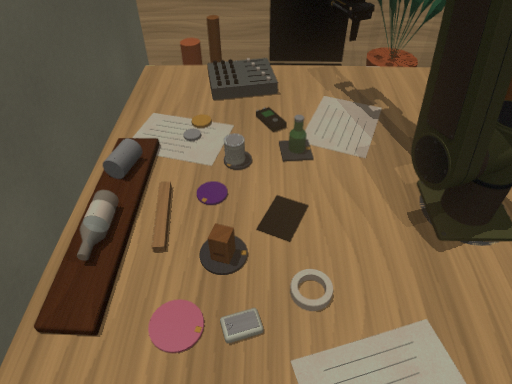

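The top view shows these candidates:
- **Tin:** the can at top (314,163) on a dark plate. The other can at (290,53) lies on the plank and is fixed.
- **Bottle:** the green one at (337,233). The grey bottle at (205,52) is on the plank.
- **Block:** (185,160). The offcut is at (231,105).
- **Small plate:** the dark one at (312,168). The purple one at (262,148) is the look-alike.
- **Large plate:** the dark one at (190,164). The pink one at (125,135) is the look-alike.
- **Square plate:** (331,233).
- **Mat:** (232,216).

I choose the dark plates and the objects standing on them, and I'll check that choice in close crops.

```bash
cat > h.py <<'E'
import cv2,numpy as np
from bench import status, eyes, bot
from scipy.spatial.transform import Rotation as Rn
def cam(n):
    m=eyes.camera_model(n); f=192/np.tan(np.radians(m["fovy"]/2))
    K=np.array([[f,0,m["cx"]],[0,f,m["cy"]],[0,0,1]]); R=cv2.Rodrigues(m["rvec"])[0]
    return K,m["D"],R,m["tvec"]
def plane(n,uv,z):
    K,D,R,t=cam(n); uv=np.asarray(uv,float).reshape(-1,1,2)
    q=cv2.undistortPoints(uv,K,D).reshape(-1,2); r=np.c_[q,np.ones(len(q))]@R; c=-R.T@t
    return c+r*((z-c[2])/r[:,2])[:,None]
def proj(n,P):
    K,D,R,t=cam(n); return cv2.projectPoints(np.asarray(P,float).reshape(-1,1,3),cv2.Rodrigues(R)[0],t,K,D)[0].reshape(-1,2)
def cloud(n,d):
    K,D,R,t=cam(n); v,u=np.mgrid[:384,:512]
    q=cv2.undistortPoints(np.c_[u.ravel(),v.ravel()].astype(float).reshape(-1,1,2),K,D).reshape(-1,2)
    P=(np.c_[q,np.ones(len(q))]*d.reshape(-1,1)-t)@R
    P[d.ravel()==0]=np.nan
    return P.reshape(384,512,3)
def crop(p,u0,v0,u1,v1,s,name):
    cv2.imwrite(name,cv2.resize(p[v0:v1,u0:u1,::-1],None,fx=s,fy=s,interpolation=cv2.INTER_CUBIC))
E
python3 - <<'E'
from h import *
for n,b in (("top",(155,120,365,265)),("side",(190,105,330,280))):
    z=np.load(f"{n}0.npz"); p,d=z["p"],z["d"]
    g=np.clip(p.astype(float)*1.8,0,255).astype(np.uint8)
    crop(g,*b,3.4 if n=="side" else 3.8,f"pics/{n}c.png")
    C=cloud(n,d); 
    for nm,uv in dict(top=dict(tin=(316,158),bot=(341,234),blk=(184,156),mat=(232,216),pl=(195,178),ps=(308,180),sq=(322,242),table=(270,260)),side=dict(tin=(235,140),mat=(283,218),table=(330,240),blk=(222,231))) [n].items():
        print(n,nm,C[uv[1],uv[0]].round(4))
E
```

```text
top tin [ 0.6266 -0.1859  0.076 ]
top bot [ 0.4299 -0.2374  0.1188]
top blk [0.627  0.1553 0.0852]
top mat [0.4779 0.0337 0.0015]
top pl [0.5812 0.1359 0.0073]
top ps [ 0.5775 -0.1744  0.0115]
top sq [ 0.4086 -0.2105  0.0116]
top table [ 0.3594 -0.0706 -0.0011]
side tin [ 0.6105 -0.1807  0.0798]
side mat [0.4786 0.0413 0.006 ]
side table [3.668e-01 1.041e-01 2.000e-04]
side blk [0.6168 0.1519 0.0876]
```

View pics/topc.png

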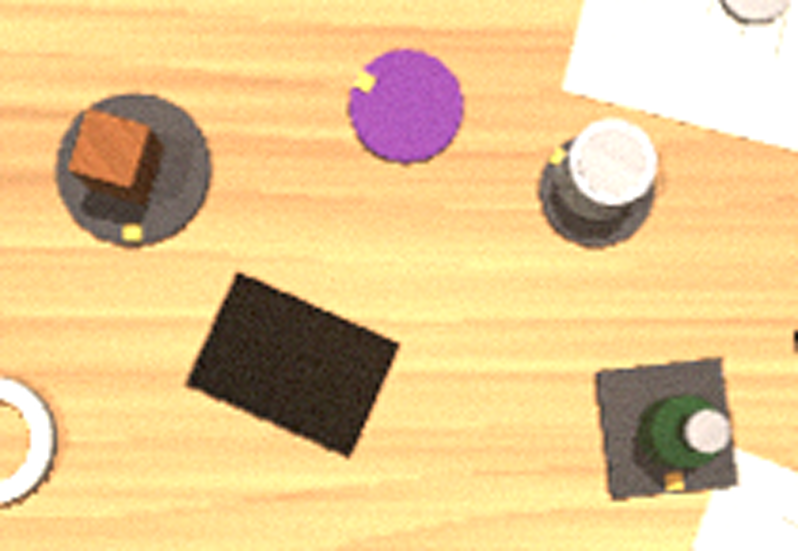

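View pics/sidec.png

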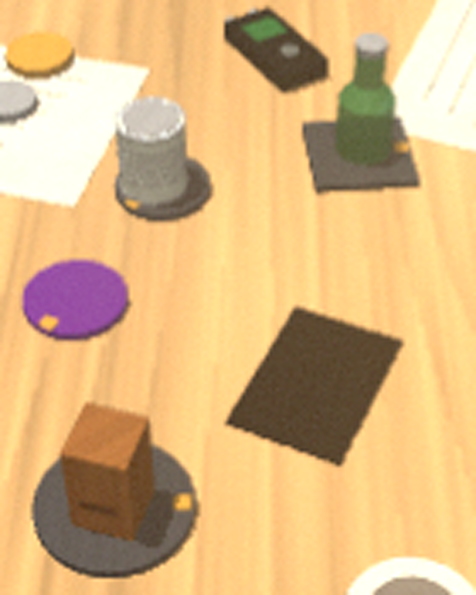

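Run:
```python
from h import *
def T(l): return (np.array(l,float)+.5)/3.8-.5+[155,120]
def S(l): return (np.array(l,float)+.5)/3.4-.5+[190,105]
def show(nm,n,uv,z):
    P=plane(n,uv,z); c=P.mean(0); print(nm,n,c[:2].round(4), end=' ')
    if len(P)==4:
        e=np.roll(P,-1,0)-P; print(np.linalg.norm(e[:,:2],axis=1).round(3),np.degrees(np.arctan2(e[:,1],e[:,0])).round(1),end='')
    print()
show('tin','top',T([[612,162]]),.078); show('tin','side',S([[152,118]]),.078)
show('bot','top',T([[707,431]]),.120); show('bot','side',S([[371,44]]),.120)
show('blk','top',T([(84,110),(153,123),(138,185),(70,171)]),.088); show('blk','side',S([(84,404),(151,418),(121,468),(64,447)]),.088)
show('mat','top',T([(238,273),(399,345),(349,457),(187,384)]),.004); show('mat','side',S([(295,308),(402,342),(342,465),(227,423)]),.004)
show('sq','top',T([(597,372),(721,359),(737,485),(611,500)]),.008); show('sq','side',S([(303,125),(401,119),(419,184),(318,192)]),.008)
# masks for round plates
from scipy.optimize import least_squares
for n in("top","side"):
    p=np.load(n+"0.npz")["p"]; hsv=cv2.cvtColor(p,cv2.COLOR_RGB2HSV)
    m=((hsv[...,1]<75)&(hsv[...,2]<75)).astype(np.uint8)
    cv2.imwrite(f"pics/m_{n}.png",m*255)
    for nm,c,r in (('L',(.60,.143),.056),('S',(.587,-.176),.042)):
        uv=proj(n,[[*c,.008]])[0]; 
        v,u=np.nonzero(m); W=plane(n,np.c_[u,v],.008); k=np.hypot(W[:,0]-c[0],W[:,1]-c[1])<r+.015
        h=cv2.convexHull(np.c_[u,v][k].astype(np.int32))[:,0]
        W=plane(n,h,.008)[:,:2]
        f=lambda x:np.hypot(W[:,0]-x[0],W[:,1]-x[1])-r
        s=least_squares(f,c,loss='soft_l1',f_scale=.001); print(nm,n,s.x.round(4),len(W),np.abs(s.fun).mean().round(4))
```

```text
tin top [ 0.615  -0.1846] 
tin side [ 0.6128 -0.186 ] 
bot top [ 0.4322 -0.2364] 
bot side [ 0.4319 -0.2347] 
blk top [0.6203 0.1549] [0.047 0.043 0.046 0.042] [-100.3  167.8   78.7  -11.2]
blk side [0.6197 0.1558] [0.046 0.043 0.04  0.037] [ 166.4   68.4  -22.7 -104.3]
mat top [0.4791 0.0341] [0.127 0.088 0.127 0.088] [-113.8  156.1   66.1  -23.7]
mat side [0.4785 0.036 ] [0.089 0.129 0.089 0.128] [ 156.8   67.   -24.  -113.4]
sq top [ 0.4344 -0.2335] [0.09  0.09  0.091 0.091] [ -83.7 -174.    97.     5.6]
sq side [ 0.4338 -0.2285] [0.091 0.092 0.088 0.094] [-173.3   95.5    8.   -83.2]
L top [0.6176 0.1496] 25 0.0023
S top [ 0.6084 -0.1862] 16 0.0015
L side [0.62  0.151] 24 0.0024
S side [ 0.6087 -0.1844] 10 0.0024
```

View pics/m_top.png

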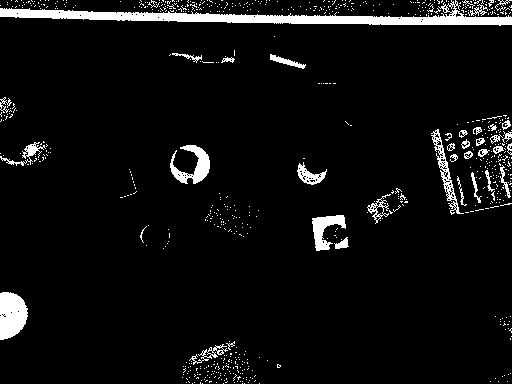

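Run:
```python
from h import *
from scipy.optimize import least_squares
def T(l): return (np.array(l,float)+.5)/3.8-.5+[155,120]
print(plane('top',T([[134,170],[598,190]]),.008))
for n in("top","side"):
    p=np.load(n+"0.npz")["p"]; hsv=cv2.cvtColor(p,cv2.COLOR_RGB2HSV)
    m=((hsv[...,1]<85)&(hsv[...,2]<85)).astype(np.uint8)
    for nm,c,r in (('L',(.617,.150),.056),('S',(.6085,-.1855),.042)):
      for it in range(3):
        v,u=np.nonzero(m); W=plane(n,np.c_[u,v],.008); k=np.hypot(W[:,0]-c[0],W[:,1]-c[1])<r+.006
        h=cv2.convexHull(np.c_[u,v][k].astype(np.int32))[:,0]
        W=plane(n,h,.008)[:,:2]
        f=lambda x:np.hypot(W[:,0]-x[0],W[:,1]-x[1])-r
        s=least_squares(f,c,loss='soft_l1',f_scale=.001);c=s.x
      print(nm,n,s.x.round(4),len(W),np.abs(s.fun).mean().round(4),s.fun.round(3))
```

```text
[[ 0.61884971  0.1505503   0.008     ]
 [ 0.60699755 -0.18635836  0.008     ]]
L top [0.6201 0.1503] 26 0.0012 [-0.002 -0.002 -0.002 -0.002 -0.001 -0.    -0.001 -0.001 -0.001 -0.001
 -0.001 -0.001 -0.001 -0.    -0.    -0.001 -0.001 -0.001 -0.001 -0.001
 -0.001 -0.001 -0.002 -0.002 -0.002 -0.002]
S top [ 0.6078 -0.1861] 17 0.0014 [-0.002 -0.003 -0.003 -0.002 -0.001 -0.    -0.    -0.    -0.    -0.
 -0.001 -0.002 -0.002 -0.002 -0.001 -0.003 -0.003]
L side [0.6207 0.1528] 20 0.0011 [-0.001 -0.001 -0.001 -0.002 -0.001  0.001  0.001  0.001 -0.001 -0.002
 -0.002 -0.002 -0.002 -0.001 -0.001  0.    -0.001 -0.001 -0.001 -0.001]
S side [ 0.6086 -0.1843] 19 0.002 [ 0.    -0.    -0.001  0.001  0.001  0.003  0.003  0.002  0.    -0.001
 -0.002 -0.004  0.002  0.006  0.004  0.006 -0.    -0.001 -0.   ]
```

The crops confirm the choice: tin on the dark small plate, bottle on the square plate, block on the large plate, mat empty.

| Thing | x, y (m) | Yaw |
|---|---|---|
| tin | 0.614, -0.185 | – |
| bottle | 0.432, -0.236 | – |
| block | 0.620, 0.155 | about -11.5° |
| large plate | 0.620, 0.151 | – |
| small plate | 0.608, -0.186 | – |
| square plate | 0.434, -0.232 | about 6.5° |
| mat | 0.479, 0.035 | – |

The two views agree to within 2–5 mm. The plan is block to mat, tin to large, bottle to small, then block to square. I'll turn the tool to yaw 78.5° first.

play_rows:
  series:
    - {"rot": [0,0,-0.118],"xyz": [0,0,0],"claw": 95}
    - {"rot": [0,0,-0.118],"xyz": [0,0,0],"claw": 95}
    - {"rot": [0,0,-0.118],"xyz": [0,0,0],"claw": 95}
    - {"rot": [0,0,-0.118],"xyz": [0,0,0],"claw": 95}
    - {"rot": [0,0,-0.118],"xyz": [0,0,0],"claw": 95}
    - {"rot": [0,0,-0.118],"xyz": [0,0,0],"claw": 95}
    - {"rot": [0,0,-0.118],"xyz": [0,0,0],"claw": 95}
    - {"rot": [0,0,-0.118],"xyz": [0,0,0],"claw": 95}
    - {"rot": [0,0,0],"xyz": [20,5,0],"claw": 95}

```text
t: 0.85
tool_pos: [0.2748, -0.5754, 0.2138]
tool_rot: [-3.141, 0.0, 1.369]
ft_force: [-0.3, 0.8, -0.5]
grip_width: 1.0
```

```bash
cat > go.py <<'E'
import sys
from h import *
# go.py x y z yawdeg : delta in tool axes (mm) AFTER yaw turn, and turn needed
s=status.sense(); x,y,z,w=map(float,sys.argv[1:5])
p=s["tool_pos"]; r=s["tool_rot"]; 
dy=np.radians(w)-r[2]; dy=(dy+np.pi)%(2*np.pi)-np.pi
R0=Rn.from_euler('xyz',r); R1=Rn.from_euler('xyz',[np.pi,0,np.radians(w)])
print("t",round(s["t"],2),"pos",(p*1e3).round(1),"rot",np.degrees(r).round(2),"F",s["ft_force"].round(1),"w",round(s["grip_width"]*95.1,1),"q",s["joints"].round(2))
print("turn rotvec(tool)",(R0.inv()*R1).as_rotvec().round(4))
D=np.array([x,y,z])*1e3-p*1e3
print("shift now-axes",R0.inv().apply(D).round(1),"after-turn",R1.inv().apply(D).round(1))
E
python3 go.py .620 .155 .213 78.5
```

```text
t 0.85 pos [ 274.8 -575.4  213.8] rot [-1.7994e+02  2.0000e-02  7.8470e+01] F [-0.3  0.8 -0.5] w 95.1 q [-1.21  0.1   1.68 -0.    1.36 -1.01]
turn rotvec(tool) [-0.001   0.0004 -0.0006]
shift now-axes [7.846e+02 1.921e+02 3.000e-01] after-turn [784.5 192.6   0.8]
```

play_rows:
  series:
    - {"rot": [0,0,0],"xyz": [39,9.6,0],"claw": 95}
    - {"rot": [0,0,0],"xyz": [39,9.6,0],"claw": 95}
    - {"rot": [0,0,0],"xyz": [39,9.6,0],"claw": 95}
    - {"rot": [0,0,0],"xyz": [39,9.6,0],"claw": 95}
    - {"rot": [0,0,0],"xyz": [39,9.6,0],"claw": 95}
    - {"rot": [0,0,0],"xyz": [39,9.6,0],"claw": 95}
    - {"rot": [0,0,0],"xyz": [39,9.6,0],"claw": 95}
    - {"rot": [0,0,0],"xyz": [39,9.6,0],"claw": 95}
    - {"rot": [0,0,0],"xyz": [39,9.6,0],"claw": 95}
    - {"rot": [0,0,0],"xyz": [39,9.6,0],"claw": 95}
    - {"rot": [0,0,0],"xyz": [39,9.6,0],"claw": 95}
    - {"rot": [0,0,0],"xyz": [39,9.6,0],"claw": 95}

```text
t: 1.85
tool_pos: [0.4836, -0.1367, 0.2144]
tool_rot: [-3.141, -0.0, 1.368]
ft_force: [-0.2, 0.2, -0.2]
grip_width: 0.997
```

play_rows:
  series:
    - {"rot": [0,0,0],"xyz": [39,9.6,0],"claw": 95}
    - {"rot": [0,0,0],"xyz": [39,9.6,0],"claw": 95}
    - {"rot": [0,0,0],"xyz": [39,9.6,0],"claw": 95}
    - {"rot": [0,0,0],"xyz": [39,9.6,0],"claw": 95}
    - {"rot": [0,0,0],"xyz": [39,9.6,0],"claw": 95}
    - {"rot": [0,0,0],"xyz": [39,9.6,0],"claw": 95}
    - {"rot": [0,0,0],"xyz": [30,8,0],"claw": 95}
    - {"rot": [0,0,0],"xyz": [0,0,0],"claw": 95}
    - {"rot": [0,0,0],"xyz": [0,0,0],"claw": 95}

```text
t: 2.6
tool_pos: [0.6007, 0.1079, 0.2137]
tool_rot: [-3.14, 0.001, 1.371]
ft_force: [0.3, -0.7, 0.5]
grip_width: 0.998
```

```bash
python3 go.py .620 .155 .213 78.5
python3 - <<'E'
from h import *
p,d=eyes.snapshot("side"); crop(p,170,170,330,290,4,"pics/s1.png")
E
```

```text
t 2.6 pos [600.7 107.9 213.7] rot [-1.7991e+02  5.0000e-02  7.8530e+01] F [ 0.3 -0.7  0.5] w 94.9 q [ 0.09  0.04  1.74 -0.    1.36  0.29]
turn rotvec(tool) [-0.0016  0.0008  0.0005]
shift now-axes [50.   9.5  0.7] after-turn [50.   9.5  0.7]
```

View pics/s1.png

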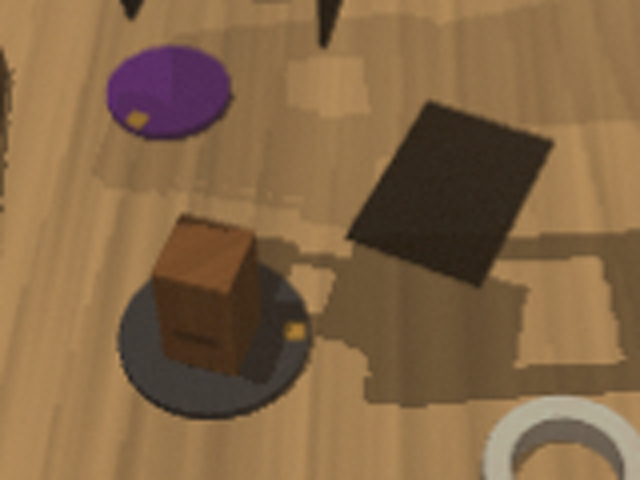

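The crop shows the block still on its plate at (205,300) with the finger tips at (130,10) and (325,40), about 50 mm short of it. Next I move over it and descend.

play_rows:
  series:
    - {"rot": [0,0,0],"xyz": [25,4.7,0],"claw": 95}
    - {"rot": [0,0,0],"xyz": [25,4.8,0],"claw": 95}
    - {"rot": [0,0,0],"xyz": [0,0,35],"claw": 95}
    - {"rot": [0,0,0],"xyz": [0,0,35],"claw": 95}
    - {"rot": [0,0,0],"xyz": [0,0,30],"claw": 95}
    - {"rot": [0,0,0],"xyz": [0,0,0],"claw": 95}

```text
t: 3.15
tool_pos: [0.6147, 0.1512, 0.1065]
tool_rot: [-3.129, 0.005, 1.366]
ft_force: [-1.0, -0.2, -1.0]
grip_width: 0.998
```

```bash
python3 go.py .620 .155 .05 78.5
python3 - <<'E'
from h import *
p,d=eyes.snapshot("side"); crop(p,170,170,330,290,4,"pics/s2.png")
E
```

```text
t 3.15 pos [614.7 151.2 106.5] rot [-179.26    0.3    78.27] F [-1.  -0.2 -1. ] w 94.9 q [ 0.16  0.18  1.77 -0.    1.2   0.36]
turn rotvec(tool) [-0.0129  0.0053 -0.004 ]
shift now-axes [ 5.1  5.1 56.4] after-turn [ 4.7  4.4 56.5]
```

View pics/s2.png

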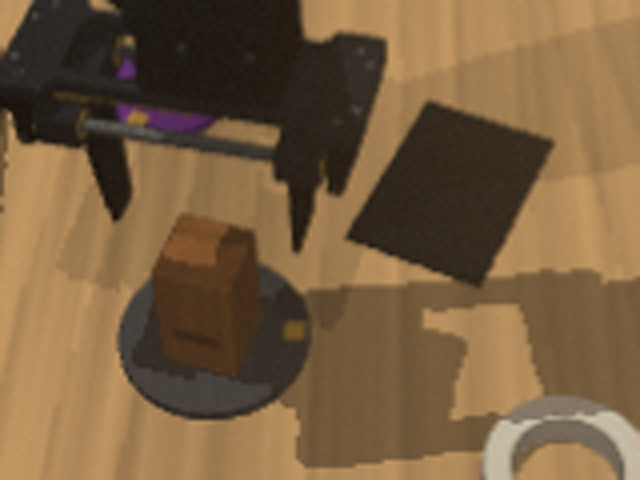

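The finger tips, at (118,215) and (298,248), straddle the block top at (205,240). The arm had not settled, so I wait two rows.

play_rows:
  series:
    - {"rot": [0,0,0],"xyz": [0,0,0],"claw": 95}
    - {"rot": [0,0,0],"xyz": [0,0,0],"claw": 95}

```text
t: 3.37
tool_pos: [0.6219, 0.1531, 0.1178]
tool_rot: [3.137, -0.002, 1.367]
ft_force: [0.8, 0.1, -0.4]
grip_width: 1.003
```

```bash
python3 go.py .620 .155 .05 78.5
```

```text
t 3.37 pos [621.9 153.1 117.8] rot [ 1.7976e+02 -9.0000e-02  7.8310e+01] F [ 0.8  0.1 -0.4] w 95.3 q [ 0.16  0.18  1.76 -0.    1.2   0.36]
turn rotvec(tool) [ 0.0042 -0.0015 -0.0034]
shift now-axes [ 1.3 -2.6 67.8] after-turn [ 1.4 -2.3 67.8]
```

play_rows:
  series:
    - {"rot": [0,0,0],"xyz": [1,-1,15],"claw": 95}
    - {"rot": [0,0,0],"xyz": [0,0,20],"claw": 95}
    - {"rot": [0,0,0],"xyz": [0,0,20],"claw": 95}
    - {"rot": [0,0,0],"xyz": [0,0,10],"claw": 95}
    - {"rot": [0,0,0],"xyz": [0,0,0],"claw": 95}
    - {"rot": [0,0,0],"xyz": [0,0,0],"claw": 95}
    - {"rot": [0,0,0],"xyz": [0,0,0],"claw": 95}
    - {"rot": [0,0,0],"xyz": [0,0,0],"claw": 95}

```text
t: 4.03
tool_pos: [0.6209, 0.155, 0.0519]
tool_rot: [3.138, -0.001, 1.368]
ft_force: [-0.3, -0.1, 0.0]
grip_width: 0.999
```

```bash
python3 go.py .620 .155 .05 78.5
python3 - <<'E'
from h import *
p,d=eyes.snapshot("side"); crop(p,170,170,330,290,4,"pics/s3.png")
E
```

```text
t 4.03 pos [620.9 155.   51.9] rot [ 1.7981e+02 -7.0000e-02  7.8370e+01] F [-0.3 -0.1  0. ] w 95.0 q [0.16 0.25 1.8  0.   1.09 0.36]
turn rotvec(tool) [ 0.0033 -0.0013 -0.0023]
shift now-axes [-0.2 -0.9  1.9] after-turn [-0.2 -0.9  1.9]
```

View pics/s3.png

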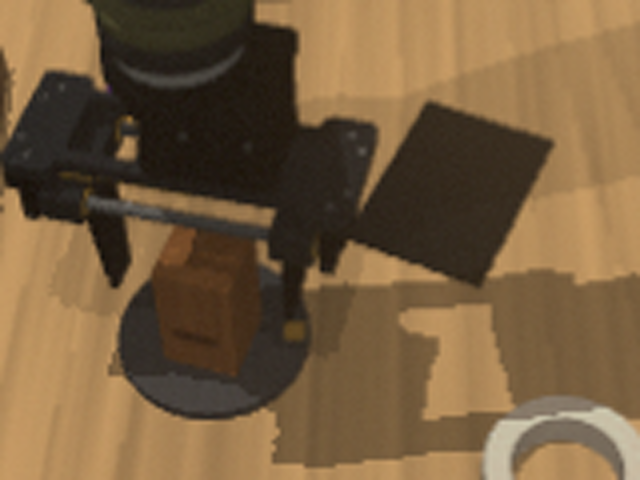

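The block at (205,300) stands between the fingers at (115,260) and (292,290), clear of the gripper body. Closing now.

play_rows:
  series:
    - {"rot": [0,0,0],"xyz": [0,-0.5,0],"claw": 60}
    - {"rot": [0,0,0],"xyz": [0,0,0],"claw": 50}
    - {"rot": [0,0,0],"xyz": [0,0,0],"claw": 50}
    - {"rot": [0,0,0],"xyz": [0,0,0],"claw": 50}
    - {"rot": [0,0,0],"xyz": [0,0,0],"claw": 30}
    - {"rot": [0,0,0],"xyz": [0,0,0],"claw": 30}
    - {"rot": [0,0,0],"xyz": [0,0,0],"claw": 30}
    - {"rot": [0,0,0],"xyz": [0,0,0],"claw": 30}
    - {"rot": [0,0,0],"xyz": [0,0,0],"claw": 30}
    - {"rot": [0,0,0],"xyz": [0,0,0],"claw": 30}

```text
t: 4.92
tool_pos: [0.6189, 0.1549, 0.0496]
tool_rot: [-3.142, 0.0, 1.368]
ft_force: [-0.3, -0.1, -0.3]
grip_width: 0.482
```

```bash
python3 go.py .479 .035 .13 78.5
```

```text
t 4.92 pos [618.9 154.9  49.6] rot [-180.      0.     78.37] F [-0.3 -0.1 -0.3] w 45.8 q [ 0.16  0.25  1.8  -0.    1.09  0.36]
turn rotvec(tool) [-0.0001  0.     -0.0023]
shift now-axes [-145.7 -112.9  -80.4] after-turn [-145.4 -113.2  -80.4]
```

Gripped at about 45 mm. Now I lift and carry it to the mat.

play_rows:
  series:
    - {"rot": [0,0,0],"xyz": [0,0,-10],"claw": 30}
    - {"rot": [0,0,0],"xyz": [0,0,-25],"claw": 30}
    - {"rot": [0,0,0],"xyz": [0,0,-15],"claw": 30}
    - {"rot": [0,0,0],"xyz": [-15,-12,0],"claw": 30}
    - {"rot": [0,0,0],"xyz": [-26,-20,0],"claw": 30}
    - {"rot": [0,0,0],"xyz": [-26,-20,0],"claw": 30}
    - {"rot": [0,0,0],"xyz": [-26,-20,0],"claw": 30}
    - {"rot": [0,0,0],"xyz": [-26,-20,0],"claw": 30}
    - {"rot": [0,0,0],"xyz": [-16,-12,0],"claw": 30}
    - {"rot": [0,0,0],"xyz": [-10,-9,0],"claw": 30}
    - {"rot": [0,0,0],"xyz": [0,0,0],"claw": 30}
    - {"rot": [0,0,0],"xyz": [0,0,0],"claw": 30}

```text
t: 5.92
tool_pos: [0.4796, 0.0355, 0.1008]
tool_rot: [3.139, -0.001, 1.367]
ft_force: [-0.1, -0.8, -1.4]
grip_width: 0.486
```

play_rows:
  series:
    - {"rot": [0,0,0],"xyz": [0,0,0],"claw": 30}
    - {"rot": [0,0,0],"xyz": [0,0,0],"claw": 30}
    - {"rot": [0,0,0],"xyz": [0,0,0],"claw": 30}

```text
t: 6.17
tool_pos: [0.4798, 0.0362, 0.0999]
tool_rot: [3.141, -0.0, 1.369]
ft_force: [0.4, 0.3, -0.7]
grip_width: 0.486
```

```bash
python3 go.py .479 .035 .047 78.5;  python3 - <<'E'
from h import *
p,d=eyes.snapshot("side"); crop(p,170,150,370,290,4,"pics/s4.png")
E
```

```text
t 6.17 pos [479.8  36.2  99.9] rot [ 1.7998e+02 -1.0000e-02  7.8420e+01] F [ 0.4  0.3 -0.7] w 46.2 q [-0.04 -0.16  2.13  0.    1.17  0.17]
turn rotvec(tool) [ 0.0003 -0.0001 -0.0015]
shift now-axes [-1.3 -0.5 52.9] after-turn [-1.3 -0.5 52.9]
```

View pics/s4.png

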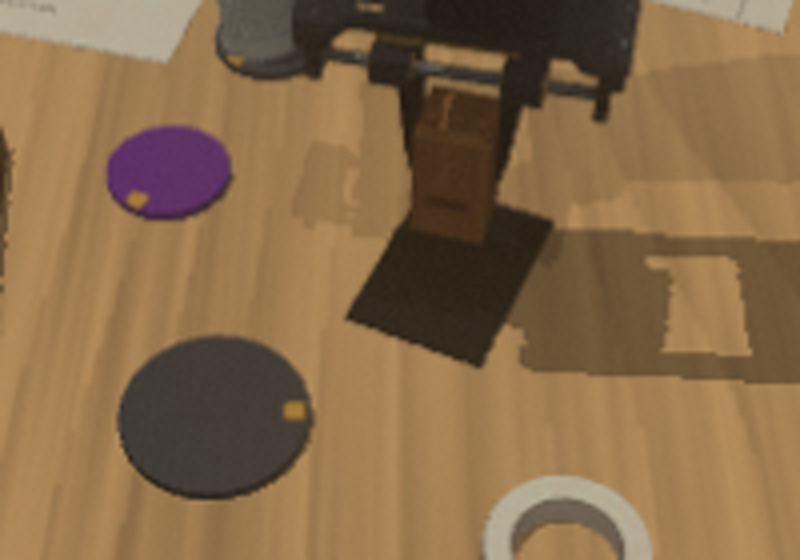

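The block hangs upright at (455,170) over the mat at (450,270). The large plate is clear at (213,415), so I can remeasure it. Lowering slowly.

play_rows:
  series:
    - {"rot": [0,0,0],"xyz": [-1,0,10],"claw": 30}
    - {"rot": [0,0,0],"xyz": [0,0,18],"claw": 30}
    - {"rot": [0,0,0],"xyz": [0,0,13],"claw": 30}
    - {"rot": [0,0,0],"xyz": [0,0,5],"claw": 30}
    - {"rot": [0,0,0],"xyz": [0,0,3],"claw": 30}
    - {"rot": [0,0,0],"xyz": [0,0,0],"claw": 30}
    - {"rot": [0,0,0],"xyz": [0,0,0],"claw": 30}
    - {"rot": [0,0,0],"xyz": [0,0,0],"claw": 30}
    - {"rot": [0,0,0],"xyz": [0,0,0],"claw": 30}

```text
t: 6.97
tool_pos: [0.4796, 0.0347, 0.0516]
tool_rot: [3.14, -0.0, 1.368]
ft_force: [-0.0, 0.1, -0.1]
grip_width: 0.486
```

```bash
python3 go.py .479 .035 .0456 78.5
```

```text
t 6.97 pos [479.6  34.7  51.6] rot [ 1.799e+02 -2.000e-02  7.837e+01] F [-0.   0.1 -0.1] w 46.2 q [-0.04 -0.09  2.16  0.    1.07  0.16]
turn rotvec(tool) [ 0.0017 -0.0003 -0.0022]
shift now-axes [ 0.2 -0.7  6. ] after-turn [ 0.2 -0.7  6. ]
```

play_rows:
  series:
    - {"rot": [0,0,0],"xyz": [0,0,2],"claw": 30}
    - {"rot": [0,0,0],"xyz": [0,0,2],"claw": 30}
    - {"rot": [0,0,0],"xyz": [0,0,1],"claw": 30}
    - {"rot": [0,0,0],"xyz": [0,0,0],"claw": 30}
    - {"rot": [0,0,0],"xyz": [0,0,0],"claw": 30}
    - {"rot": [0,0,0],"xyz": [0,0,0],"claw": 30}

```text
t: 7.47
tool_pos: [0.4788, 0.0347, 0.0456]
tool_rot: [-3.141, 0.0, 1.368]
ft_force: [0.2, 0.9, -1.7]
grip_width: 0.479
```

```bash
python3 go.py .479 .035 .0456 78.5;  python3 - <<'E'
from h import *
p,d=eyes.snapshot("side"); crop(p,240,160,340,260,6,"pics/s5.png")
E
```

```text
t 7.47 pos [478.8  34.7  45.6] rot [-179.99    0.     78.37] F [ 0.2  0.9 -1.7] w 45.6 q [-0.04 -0.08  2.16 -0.    1.06  0.16]
turn rotvec(tool) [-0.0002  0.0001 -0.0022]
shift now-axes [ 0.3  0.2 -0. ] after-turn [ 0.3  0.2 -0. ]
```

View pics/s5.png

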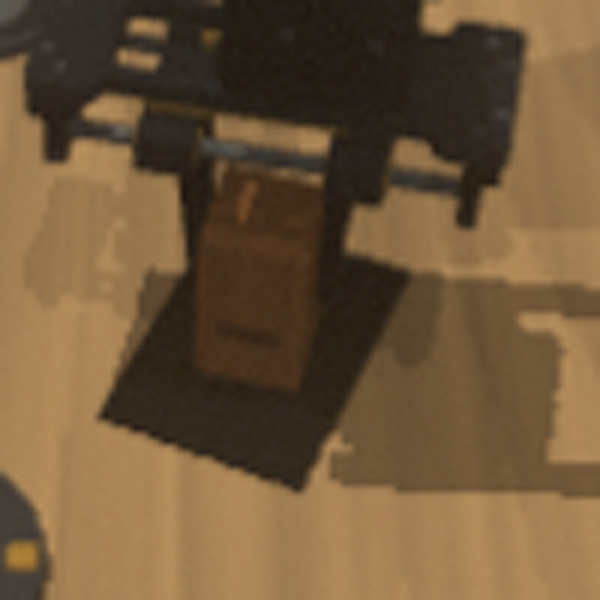

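play_rows:
  series:
    - {"rot": [0,0,0],"xyz": [0,0,0.7],"claw": 30}
    - {"rot": [0,0,0],"xyz": [0,0,0],"claw": 30}
    - {"rot": [0,0,0],"xyz": [0,0,0],"claw": 30}
    - {"rot": [0,0,0],"xyz": [0,0,0],"claw": 30}

```text
t: 7.85
tool_pos: [0.479, 0.0347, 0.0455]
tool_rot: [-3.141, 0.0, 1.368]
ft_force: [-3.0, 0.3, 4.6]
grip_width: 0.482
```

```bash
python3 go.py .479 .035 .0456 78.5; python3 -c "
from h import *
print(plane('side',[[240+298/6,160+390/6],[240+197/6,160+372/6]],.004))"
```

```text
t 7.85 pos [479.   34.7  45.5] rot [-179.99    0.     78.37] F [-3.   0.3  4.6] w 45.8 q [-0.04 -0.08  2.16 -0.    1.06  0.16]
turn rotvec(tool) [-0.0001  0.0001 -0.0022]
shift now-axes [ 0.3 -0.  -0.1] after-turn [ 0.3 -0.  -0.1]
[[0.46247653 0.06216929 0.004     ]
 [0.50412744 0.05325586 0.004     ]]
```

Contact: the force rose to 4.6 N up. Releasing and rising.

play_rows:
  series:
    - {"rot": [0,0,0],"xyz": [0,0,0],"claw": 95}
    - {"rot": [0,0,0],"xyz": [0,0,0],"claw": 95}
    - {"rot": [0,0,0],"xyz": [0,0,0],"claw": 95}
    - {"rot": [0,0,0],"xyz": [0,0,0],"claw": 95}
    - {"rot": [0,0,0],"xyz": [0,0,0],"claw": 95}
    - {"rot": [0,0,0],"xyz": [0,0,-20],"claw": 95}
    - {"rot": [0,0,0],"xyz": [0,0,-30],"claw": 95}
    - {"rot": [0,0,0],"xyz": [0,0,-30],"claw": 95}
    - {"rot": [0,0,0],"xyz": [0,0,-30],"claw": 95}
    - {"rot": [0,0,0],"xyz": [0,0,0],"claw": 95}
    - {"rot": [0,0,0],"xyz": [0,0,0],"claw": 95}

```text
t: 8.77
tool_pos: [0.4805, 0.0347, 0.1574]
tool_rot: [3.137, -0.001, 1.368]
ft_force: [-0.3, 1.5, -0.1]
grip_width: 0.997
```

```bash
python3 go.py .614 -.1853 .155 78.5
```

```text
t 8.77 pos [480.5  34.7 157.4] rot [ 1.7971e+02 -5.0000e-02  7.8370e+01] F [-0.3  1.5 -0.1] w 94.9 q [-0.04 -0.22  2.08  0.    1.28  0.16]
turn rotvec(tool) [ 0.005  -0.0008 -0.0023]
shift now-axes [-188.5  175.1    3.1] after-turn [-188.9  174.7    2.4]
```

play_rows:
  series:
    - {"rot": [0,0,0],"xyz": [-20,18.5,0],"claw": 95}
    - {"rot": [0,0,0],"xyz": [-28,26,0],"claw": 95}
    - {"rot": [0,0,0],"xyz": [-28,26,0],"claw": 95}
    - {"rot": [0,0,0],"xyz": [-28,26,0],"claw": 95}
    - {"rot": [0,0,0],"xyz": [-28,26,0],"claw": 95}
    - {"rot": [0,0,0],"xyz": [-28,26,0],"claw": 95}
    - {"rot": [0,0,0],"xyz": [-18,17,0],"claw": 95}
    - {"rot": [0,0,0],"xyz": [-10.5,9.5,0],"claw": 95}
    - {"rot": [0,0,0],"xyz": [0,0,0],"claw": 95}
    - {"rot": [0,0,0],"xyz": [0,0,0],"claw": 95}
    - {"rot": [0,0,0],"xyz": [0,0,0],"claw": 95}
    - {"rot": [0,0,0],"xyz": [0,0,0],"claw": 95}

```text
t: 9.77
tool_pos: [0.6116, -0.1836, 0.1546]
tool_rot: [-3.141, -0.0, 1.369]
ft_force: [-0.1, 0.5, 0.1]
grip_width: 1.0
```

```bash
python3 go.py .614 -.1853 .030 78.5;  python3 - <<'E'
from h import *
p,d=eyes.snapshot("side"); crop(p,180,100,340,260,3.7,"pics/s6.png"); np.savez("side1.npz",p=p)
p,d=eyes.snapshot("top"); crop(p,155,120,365,265,3.8,"pics/t6.png"); np.savez("top1.npz",p=p)
E
```

```text
t 9.77 pos [ 611.6 -183.6  154.6] rot [-1.7995e+02 -3.0000e-02  7.8450e+01] F [-0.1  0.5  0.1] w 95.1 q [-0.38  0.14  1.73  0.    1.27 -0.17]
turn rotvec(tool) [-0.0009 -0.0004 -0.0009]
shift now-axes [ -1.2   2.8 124.6] after-turn [ -1.1   2.7 124.6]
```

View pics/s6.png

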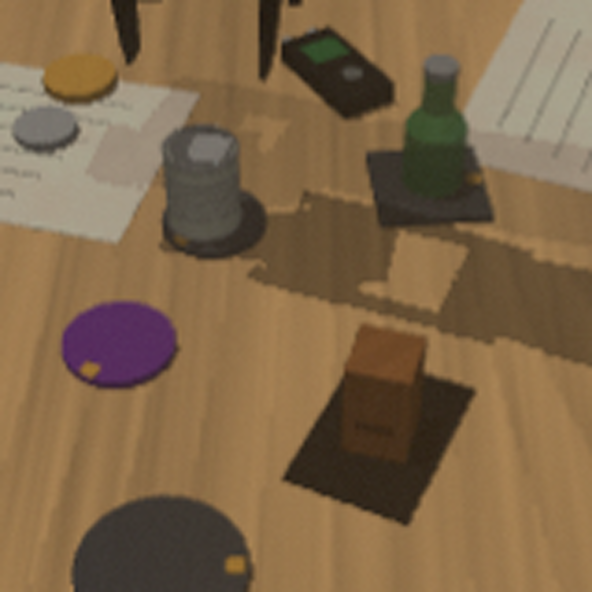

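View pics/t6.png

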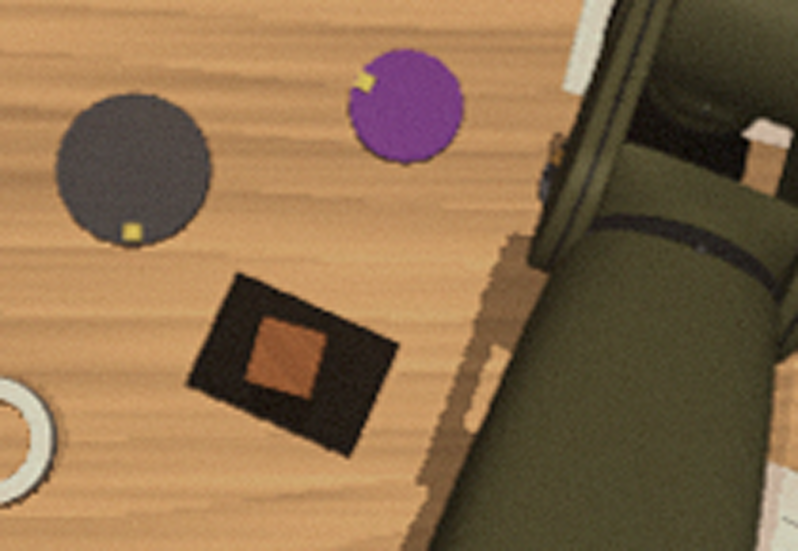

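The block stands upright on the mat at side (385,395) and top (286,358). The tin at (202,185) is between the finger tips in plan. The large plate is fully visible at top (134,170), so I remeasure it and use the block's known position as a calibration check.

Run:
```python
from h import *
from scipy.optimize import least_squares
def T(l): return (np.array(l,float)+.5)/3.8-.5+[155,120]
P=plane('top',T([(263,317),(327,334),(311,399),(245,383)]),.084); print('block top',P.mean(0))
def S(l): return (np.array(l,float)+.5)/3.7-.5+[180,100]
P=plane('side',S([(364,325),(426,337),(413,379),(344,366)]),.084); print('block side',P.mean(0))
for n in ("top","side"):
    p=np.load(n+"1.npz")["p"]; hsv=cv2.cvtColor(p,cv2.COLOR_RGB2HSV); c=np.array((.620,.151))
    m=((hsv[...,1]<90)&(hsv[...,2]<110)).astype(np.uint8)
    v,u=np.nonzero(m); W=plane(n,np.c_[u,v],.008); k=np.hypot(W[:,0]-c[0],W[:,1]-c[1])<.068
    h=cv2.convexHull(np.c_[u,v][k].astype(np.int32))[:,0]; W=plane(n,h,.008)[:,:2]
    s=least_squares(lambda x:np.hypot(W[:,0]-x[0],W[:,1]-x[1])-x[2],[*c,.056],loss='soft_l1',f_scale=.001); print(n,s.x.round(4),np.abs(s.fun).mean().round(4))
    print(plane(n,np.c_[u,v][k],.008).mean(0))
```

```text
block top [0.47939173 0.03592661 0.084     ]
block side [0.47909814 0.03541721 0.084     ]
top [0.6199 0.151  0.0549] 0.0002
[0.62096091 0.15123537 0.008     ]
side [0.6202 0.1529 0.0555] 0.0006
[0.62122088 0.15493526 0.008     ]
```

The calibration agrees within 1 mm, and the large plate is at (0.620, 0.1515). Descending to the tin.

play_rows:
  series:
    - {"rot": [0,0,0],"xyz": [-1,2.5,10],"claw": 95}
    - {"rot": [0,0,0],"xyz": [0,0,20],"claw": 95}
    - {"rot": [0,0,0],"xyz": [0,0,25],"claw": 95}
    - {"rot": [0,0,0],"xyz": [0,0,25],"claw": 95}
    - {"rot": [0,0,0],"xyz": [0,0,20],"claw": 95}
    - {"rot": [0,0,0],"xyz": [0,0,15],"claw": 95}
    - {"rot": [0,0,0],"xyz": [0,0,6],"claw": 95}
    - {"rot": [0,0,0],"xyz": [0,0,0],"claw": 95}
    - {"rot": [0,0,0],"xyz": [0,0,0],"claw": 95}
    - {"rot": [0,0,0],"xyz": [0,0,0],"claw": 95}
    - {"rot": [0,0,0],"xyz": [0,0,0],"claw": 95}

```text
t: 10.78
tool_pos: [0.6158, -0.1872, 0.0359]
tool_rot: [3.138, 0.001, 1.368]
ft_force: [1.1, 1.1, 0.0]
grip_width: 0.998
```

```bash
python3 go.py .614 -.1853 .030 78.5;  python3 - <<'E'
from h import *
p,d=eyes.snapshot("side"); crop(p,190,90,290,190,5.5,"pics/s7.png")
E
```

```text
t 10.78 pos [ 615.8 -187.2   35.9] rot [1.7982e+02 3.0000e-02 7.8370e+01] F [1.1 1.1 0. ] w 95.0 q [-0.38  0.27  1.8   0.    1.07 -0.18]
turn rotvec(tool) [ 0.0031  0.0006 -0.0023]
shift now-axes [ 1.5 -2.1  5.9] after-turn [ 1.5 -2.1  5.9]
```

View pics/s7.png

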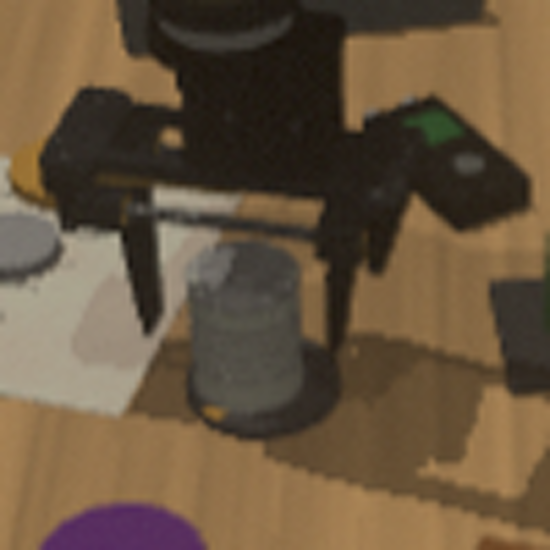

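The tin at (245,325) is between the fingers at (150,330) and (335,350), with gaps on both sides. I correct slightly and close.

play_rows:
  series:
    - {"rot": [0,0,0],"xyz": [1,-0.5,3],"claw": 95}
    - {"rot": [0,0,0],"xyz": [0,0,0],"claw": 95}
    - {"rot": [0,0,0],"xyz": [0,0,0],"claw": 80}
    - {"rot": [0,0,0],"xyz": [0,0,0],"claw": 70}
    - {"rot": [0,0,0],"xyz": [0,0,0],"claw": 66}
    - {"rot": [0,0,0],"xyz": [0,0,0],"claw": 63}
    - {"rot": [0,0,0],"xyz": [0,0,0],"claw": 61}

```text
t: 11.42
tool_pos: [0.6142, -0.1856, 0.031]
tool_rot: [3.142, 0.0, 1.368]
ft_force: [-0.4, -0.3, -0.7]
grip_width: 0.704
```

```bash
python3 go.py .614 -.1853 .030 78.5
```

```text
t 11.42 pos [ 614.2 -185.6   31. ] rot [180.     0.    78.37] F [-0.4 -0.3 -0.7] w 66.9 q [-0.38  0.28  1.8  -0.    1.06 -0.17]
turn rotvec(tool) [ 0.      0.     -0.0023]
shift now-axes [ 0.3 -0.3  1. ] after-turn [ 0.3 -0.3  1. ]
```

play_rows:
  series:
    - {"rot": [0,0,0],"xyz": [0,0,0],"claw": 58}
    - {"rot": [0,0,0],"xyz": [0,0,0],"claw": 50}
    - {"rot": [0,0,0],"xyz": [0,0,0],"claw": 45}
    - {"rot": [0,0,0],"xyz": [0,0,0],"claw": 45}
    - {"rot": [0,0,0],"xyz": [0,0,0],"claw": 45}
    - {"rot": [0,0,0],"xyz": [0,0,0],"claw": 45}

```text
t: 11.92
tool_pos: [0.6142, -0.1856, 0.0309]
tool_rot: [3.142, 0.0, 1.368]
ft_force: [0.6, 0.3, -0.5]
grip_width: 0.608
```

```bash
python3 go.py .620 .1515 .09 78.5
```

```text
t 11.92 pos [ 614.2 -185.6   30.9] rot [180.     0.    78.37] F [ 0.6  0.3 -0.5] w 57.8 q [-0.38  0.28  1.8   0.    1.06 -0.17]
turn rotvec(tool) [ 0.      0.     -0.0023]
shift now-axes [331.3 -62.3 -59.1] after-turn [331.5 -61.6 -59.1]
```

play_rows:
  series:
    - {"rot": [0,0,0],"xyz": [0,0,-10],"claw": 45}
    - {"rot": [0,0,0],"xyz": [0,0,-25],"claw": 45}
    - {"rot": [0,0,0],"xyz": [0,0,-25],"claw": 45}
    - {"rot": [0,0,0],"xyz": [15,-2.8,0],"claw": 45}
    - {"rot": [0,0,0],"xyz": [30,-5.6,0],"claw": 45}
    - {"rot": [0,0,0],"xyz": [35,-6.6,0],"claw": 45}
    - {"rot": [0,0,0],"xyz": [35,-6.6,0],"claw": 45}
    - {"rot": [0,0,0],"xyz": [35,-6.6,0],"claw": 45}
    - {"rot": [0,0,0],"xyz": [35,-6.6,0],"claw": 45}
    - {"rot": [0,0,0],"xyz": [35,-6.6,0],"claw": 45}
    - {"rot": [0,0,0],"xyz": [35,-6.6,0],"claw": 45}
    - {"rot": [0,0,0],"xyz": [30,-5.6,0],"claw": 45}

```text
t: 12.92
tool_pos: [0.6179, 0.1074, 0.0902]
tool_rot: [-3.14, -0.0, 1.369]
ft_force: [0.9, -0.9, -1.3]
grip_width: 0.607
```

play_rows:
  series:
    - {"rot": [0,0,0],"xyz": [25,-4.8,0],"claw": 45}
    - {"rot": [0,0,0],"xyz": [15,-3,0],"claw": 45}
    - {"rot": [0,0,0],"xyz": [6,-1.5,0],"claw": 45}
    - {"rot": [0,0,0],"xyz": [0,0,0],"claw": 45}
    - {"rot": [0,0,0],"xyz": [0,0,0],"claw": 45}
    - {"rot": [0,0,0],"xyz": [0,0,0],"claw": 45}
    - {"rot": [0,0,0],"xyz": [0,0,0],"claw": 45}

```text
t: 13.5
tool_pos: [0.6194, 0.1499, 0.0909]
tool_rot: [-3.141, 0.0, 1.366]
ft_force: [0.3, 0.3, -1.4]
grip_width: 0.604
```

```bash
python3 go.py .620 .1515 .0315 78.5;  python3 - <<'E'
from h import *
p,d=eyes.snapshot("side"); crop(p,170,150,330,290,4,"pics/s8.png")
E
```

```text
t 13.5 pos [619.4 149.9  90.9] rot [-1.7999e+02  2.0000e-02  7.8270e+01] F [ 0.3  0.3 -1.4] w 57.4 q [ 0.15  0.2   1.78 -0.    1.16  0.36]
turn rotvec(tool) [-0.0001  0.0003 -0.0041]
shift now-axes [ 1.7  0.2 59.4] after-turn [ 1.7  0.2 59.4]
```

View pics/s8.png

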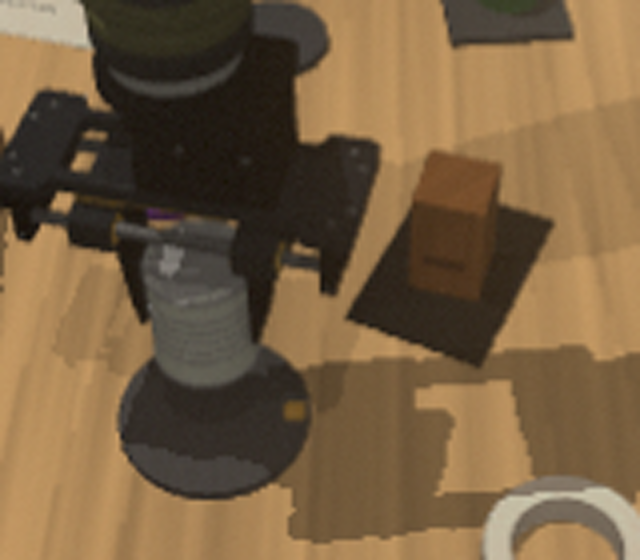

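The tin hangs upright at (200,315) above the large plate at (213,420), and the block is undisturbed. Lowering.

play_rows:
  series:
    - {"rot": [0,0,0],"xyz": [1.5,0,10],"claw": 45}
    - {"rot": [0,0,0],"xyz": [0,0,16],"claw": 45}
    - {"rot": [0,0,0],"xyz": [0,0,15],"claw": 45}
    - {"rot": [0,0,0],"xyz": [0,0,8],"claw": 45}
    - {"rot": [0,0,0],"xyz": [0,0,4],"claw": 45}
    - {"rot": [0,0,0],"xyz": [0,0,2],"claw": 45}
    - {"rot": [0,0,0],"xyz": [0,0,0],"claw": 45}
    - {"rot": [0,0,0],"xyz": [0,0,0],"claw": 45}
    - {"rot": [0,0,0],"xyz": [0,0,0],"claw": 45}
    - {"rot": [0,0,0],"xyz": [0,0,0],"claw": 45}
    - {"rot": [0,0,0],"xyz": [0,0,0],"claw": 45}

```text
t: 14.47
tool_pos: [0.6201, 0.1529, 0.0367]
tool_rot: [3.14, -0.0, 1.368]
ft_force: [-0.5, -0.1, -1.7]
grip_width: 0.608
```

```bash
python3 go.py .620 .1515 .031 78.5
```

```text
t 14.47 pos [620.1 152.9  36.7] rot [ 1.7993e+02 -3.0000e-02  7.8380e+01] F [-0.5 -0.1 -1.7] w 57.8 q [0.16 0.26 1.81 0.   1.07 0.36]
turn rotvec(tool) [ 0.0012 -0.0004 -0.0022]
shift now-axes [-1.4  0.2  5.7] after-turn [-1.4  0.2  5.7]
```

play_rows:
  series:
    - {"rot": [0,0,0],"xyz": [-1,0,2],"claw": 45}
    - {"rot": [0,0,0],"xyz": [0,0,2],"claw": 45}
    - {"rot": [0,0,0],"xyz": [0,0,0.7],"claw": 45}
    - {"rot": [0,0,0],"xyz": [0,0,0],"claw": 45}
    - {"rot": [0,0,0],"xyz": [0,0,0],"claw": 45}
    - {"rot": [0,0,0],"xyz": [0,0,0],"claw": 45}
    - {"rot": [0,0,0],"xyz": [0,0,0],"claw": 45}

```text
t: 15.05
tool_pos: [0.6194, 0.1518, 0.0312]
tool_rot: [-3.142, -0.0, 1.368]
ft_force: [-0.3, 0.9, -1.4]
grip_width: 0.61
```

```bash
python3 go.py .620 .1515 .031 78.5
```

```text
t 15.05 pos [619.4 151.8  31.2] rot [-180.     -0.     78.37] F [-0.3  0.9 -1.4] w 58.0 q [0.16 0.27 1.81 0.   1.06 0.36]
turn rotvec(tool) [-0.0001 -0.     -0.0023]
shift now-axes [-0.2  0.6  0.2] after-turn [-0.2  0.6  0.2]
```

play_rows:
  series:
    - {"rot": [0,0,0],"xyz": [0,0,0.5],"claw": 45}
    - {"rot": [0,0,0],"xyz": [0,0,0.3],"claw": 45}
    - {"rot": [0,0,0],"xyz": [0,0,0],"claw": 45}
    - {"rot": [0,0,0],"xyz": [0,0,0],"claw": 45}

```text
t: 15.38
tool_pos: [0.6196, 0.1518, 0.0309]
tool_rot: [3.141, -0.0, 1.368]
ft_force: [-1.3, -0.5, 2.4]
grip_width: 0.603
```

Contact at 2.4 N up, so I release and rise.

play_rows:
  series:
    - {"rot": [0,0,0],"xyz": [0,0,0],"claw": 95}
    - {"rot": [0,0,0],"xyz": [0,0,0],"claw": 95}
    - {"rot": [0,0,0],"xyz": [0,0,0],"claw": 95}
    - {"rot": [0,0,0],"xyz": [0,0,0],"claw": 95}
    - {"rot": [0,0,0],"xyz": [0,0,0],"claw": 95}
    - {"rot": [0,0,0],"xyz": [0,0,-20],"claw": 95}
    - {"rot": [0,0,0],"xyz": [0,0,-35],"claw": 95}
    - {"rot": [0,0,0],"xyz": [0,0,-35],"claw": 95}
    - {"rot": [0,0,0],"xyz": [0,0,-35],"claw": 95}
    - {"rot": [0,0,0],"xyz": [0,0,-35],"claw": 95}
    - {"rot": [0,0,0],"xyz": [0,0,-10],"claw": 95}
    - {"rot": [0,0,0],"xyz": [0,0,0],"claw": 95}

```text
t: 16.38
tool_pos: [0.622, 0.1522, 0.2057]
tool_rot: [3.133, -0.003, 1.368]
ft_force: [0.6, -0.2, 0.8]
grip_width: 1.0
```

```bash
python3 go.py .432 -.2355 .2 78.5
```

```text
t 16.38 pos [622.  152.2 205.7] rot [179.52  -0.18  78.37] F [ 0.6 -0.2  0.8] w 95.1 q [0.16 0.1  1.69 0.   1.34 0.36]
turn rotvec(tool) [ 0.0083 -0.0032 -0.0023]
shift now-axes [-418.  -107.9    3.5] after-turn [-417.8 -108.9    5.7]
```

play_rows:
  series:
    - {"rot": [0,0,0],"xyz": [-20,-5.2,0],"claw": 95}
    - {"rot": [0,0,0],"xyz": [-38,-9.9,0],"claw": 95}
    - {"rot": [0,0,0],"xyz": [-38,-9.9,0],"claw": 95}
    - {"rot": [0,0,0],"xyz": [-38,-9.9,0],"claw": 95}
    - {"rot": [0,0,0],"xyz": [-38,-9.9,0],"claw": 95}
    - {"rot": [0,0,0],"xyz": [-38,-9.9,0],"claw": 95}
    - {"rot": [0,0,0],"xyz": [-38,-9.9,0],"claw": 95}
    - {"rot": [0,0,0],"xyz": [-38,-9.9,0],"claw": 95}
    - {"rot": [0,0,0],"xyz": [-38,-9.9,0],"claw": 95}
    - {"rot": [0,0,0],"xyz": [-38,-9.9,0],"claw": 95}
    - {"rot": [0,0,0],"xyz": [-30,-7.8,0],"claw": 95}
    - {"rot": [0,0,0],"xyz": [-16,-4.2,0],"claw": 95}

```text
t: 17.38
tool_pos: [0.4304, -0.2284, 0.1977]
tool_rot: [-3.138, -0.001, 1.365]
ft_force: [0.1, 0.2, 1.1]
grip_width: 1.002
```

play_rows:
  series:
    - {"rot": [0,0,0],"xyz": [-8,-2,0],"claw": 95}
    - {"rot": [0,0,0],"xyz": [0,0,0],"claw": 95}
    - {"rot": [0,0,0],"xyz": [0,0,0],"claw": 95}
    - {"rot": [0,0,0],"xyz": [0,0,0],"claw": 95}
    - {"rot": [0,0,0],"xyz": [0,0,0],"claw": 95}

```text
t: 17.8
tool_pos: [0.4299, -0.2327, 0.2]
tool_rot: [-3.141, -0.001, 1.37]
ft_force: [0.8, -0.1, -0.6]
grip_width: 0.998
```

```bash
python3 go.py .432 -.2355 .084 78.5
python3 - <<'E'
from h import *
p,d=eyes.snapshot("side"); crop(p,170,60,370,280,2.7,"pics/s9.png"); np.savez("side2.npz",p=p)
p,d=eyes.snapshot("top"); crop(p,155,110,365,265,3.7,"pics/t9.png"); np.savez("top2.npz",p=p)
E
```

```text
t 17.8 pos [ 429.9 -232.7  200. ] rot [-1.7997e+02 -3.0000e-02  7.8470e+01] F [ 0.8 -0.1 -0.6] w 94.9 q [-0.61 -0.23  2.02  0.    1.36 -0.41]
turn rotvec(tool) [-0.0005 -0.0005 -0.0005]
shift now-axes [ -2.4   2.6 116. ] after-turn [ -2.3   2.6 116. ]
```

View pics/s9.png

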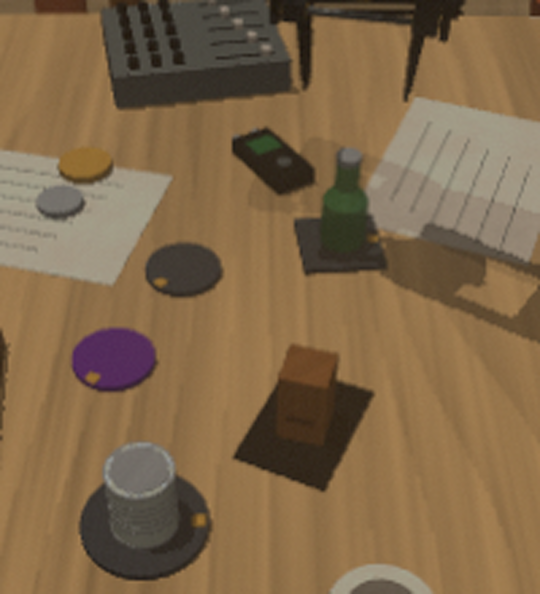

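View pics/t9.png

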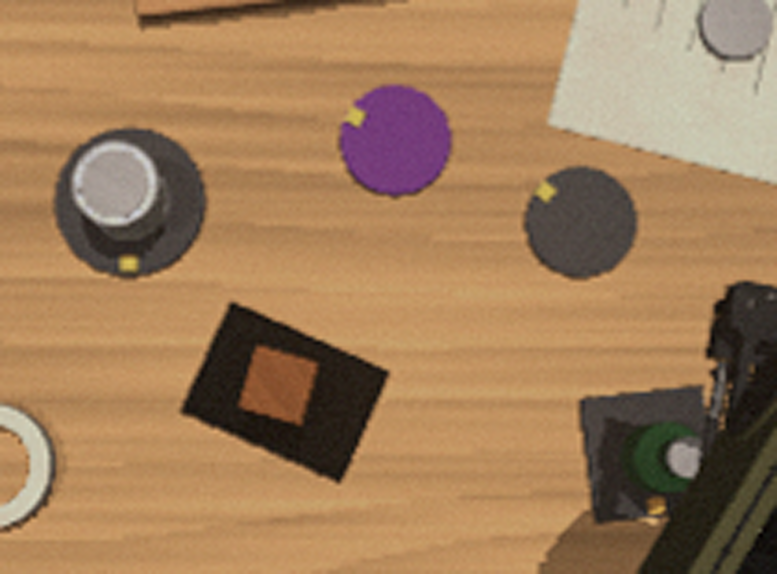

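The tin stands on the large plate at side (140,495), top (115,184). The small plate is bare at top (581,222), and the bottle is at side (345,205). I measure the small plate and the tin.

Run:
```python
from h import *
from scipy.optimize import least_squares
T=lambda l:(np.array(l,float)+.5)/3.7-.5+[155,110]
S=lambda l:(np.array(l,float)+.5)/2.7-.5+[170,60]
print('tin',plane('top',T([[115,184]]),.078),plane('side',S([[140,469]]),.078))
print('bot',plane('side',S([[349,157]]),.120))
for n in ("top","side"):
    p=np.load(n+"2.npz")["p"]; hsv=cv2.cvtColor(p,cv2.COLOR_RGB2HSV); c=np.array((.608,-.186))
    m=((hsv[...,1]<90)&(hsv[...,2]<110)).astype(np.uint8)
    v,u=np.nonzero(m); W=plane(n,np.c_[u,v],.008); k=np.hypot(W[:,0]-c[0],W[:,1]-c[1])<.052
    h=cv2.convexHull(np.c_[u,v][k].astype(np.int32))[:,0]; W=plane(n,h,.008)[:,:2]
    s=least_squares(lambda x:np.hypot(W[:,0]-x[0],W[:,1]-x[1])-x[2],[*c,.042],loss='soft_l1',f_scale=.001); print(n,s.x.round(4),np.abs(s.fun).mean().round(4))
```

```text
tin [[0.61962354 0.15178822 0.078     ]] [[0.61861145 0.15092588 0.078     ]]
bot [[ 0.43142405 -0.23348319  0.12      ]]
top [ 0.6075 -0.1851  0.0406] 0.0003
side [ 0.6074 -0.1829  0.042 ] 0.0008
```

The tin is within 1 mm of the large plate's centre. The small plate is at (0.6075, -0.1848). Descending on the bottle neck.

play_rows:
  series:
    - {"rot": [0,0,0],"xyz": [-1.8,2.5,10],"claw": 95}
    - {"rot": [0,0,0],"xyz": [0,0,20],"claw": 95}
    - {"rot": [0,0,0],"xyz": [0,0,25],"claw": 95}
    - {"rot": [0,0,0],"xyz": [0,0,25],"claw": 95}
    - {"rot": [0,0,0],"xyz": [0,0,18],"claw": 95}
    - {"rot": [0,0,0],"xyz": [0,0,10],"claw": 95}
    - {"rot": [0,0,0],"xyz": [0,0,5],"claw": 95}
    - {"rot": [0,0,0],"xyz": [0,0,0],"claw": 80}
    - {"rot": [0,0,0],"xyz": [0,0,0],"claw": 60}
    - {"rot": [0,0,0],"xyz": [0,0,0],"claw": 50}
    - {"rot": [0,0,0],"xyz": [0,0,0],"claw": 50}
    - {"rot": [0,0,0],"xyz": [0,0,0],"claw": 50}

```text
t: 18.9
tool_pos: [0.4323, -0.2366, 0.0887]
tool_rot: [3.139, 0.001, 1.368]
ft_force: [-0.2, 0.1, -0.5]
grip_width: 0.708
```

```bash
python3 go.py .432 -.235 .084 78.5
python3 - <<'E'
from h import *
p,d=eyes.snapshot("side"); crop(p,240,60,360,180,5,"pics/s10.png")
E
```

```text
t 18.9 pos [ 432.3 -236.6   88.7] rot [1.7988e+02 5.0000e-02 7.8370e+01] F [-0.2  0.1 -0.5] w 67.3 q [-0.61 -0.11  2.11  0.    1.14 -0.41]
turn rotvec(tool) [ 0.0021  0.0009 -0.0023]
shift now-axes [ 1.5 -0.6  4.7] after-turn [ 1.5 -0.6  4.7]
```

View pics/s10.png

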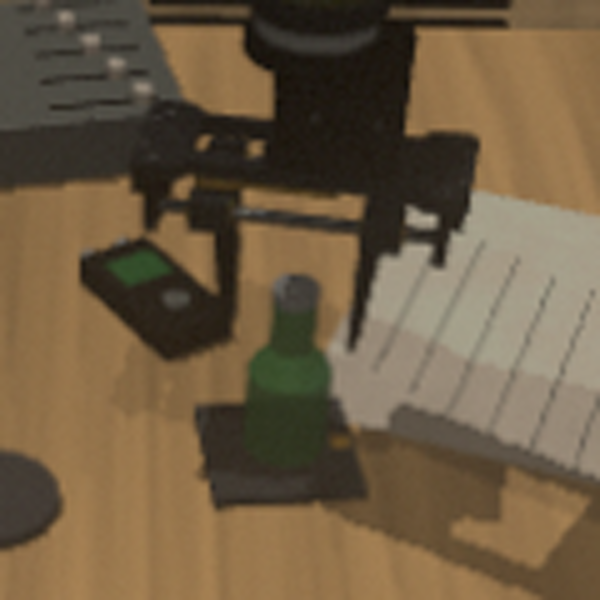

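The bottle neck at (297,315) is centred between the finger tips at (230,330) and (358,345). Closing.

play_rows:
  series:
    - {"rot": [0,0,0],"xyz": [0.5,-0.3,2],"claw": 50}
    - {"rot": [0,0,0],"xyz": [0,0,0],"claw": 40}
    - {"rot": [0,0,0],"xyz": [0,0,0],"claw": 34}
    - {"rot": [0,0,0],"xyz": [0,0,0],"claw": 32}
    - {"rot": [0,0,0],"xyz": [0,0,0],"claw": 30}
    - {"rot": [0,0,0],"xyz": [0,0,0],"claw": 28}
    - {"rot": [0,0,0],"xyz": [0,0,0],"claw": 26}
    - {"rot": [0,0,0],"xyz": [0,0,0],"claw": 20}
    - {"rot": [0,0,0],"xyz": [0,0,0],"claw": 14}
    - {"rot": [0,0,0],"xyz": [0,0,0],"claw": 14}
    - {"rot": [0,0,0],"xyz": [0,0,0],"claw": 14}
    - {"rot": [0,0,0],"xyz": [0,0,0],"claw": 14}

```text
t: 19.95
tool_pos: [0.4313, -0.2356, 0.0854]
tool_rot: [-3.141, -0.0, 1.368]
ft_force: [-0.3, -0.2, 0.4]
grip_width: 0.272
```

```bash
python3 go.py .6075 -.1848 .13 78.5
python3 - <<'E'
from h import *
p,d=eyes.snapshot("side"); crop(p,240,60,360,180,5,"pics/s11.png")
E
```

```text
t 19.95 pos [ 431.3 -235.6   85.4] rot [-179.99   -0.     78.37] F [-0.3 -0.2  0.4] w 25.8 q [-0.61 -0.11  2.11 -0.    1.14 -0.41]
turn rotvec(tool) [-0.0002 -0.     -0.0023]
shift now-axes [ 85.2 162.3 -44.6] after-turn [ 84.9 162.5 -44.6]
```

View pics/s11.png

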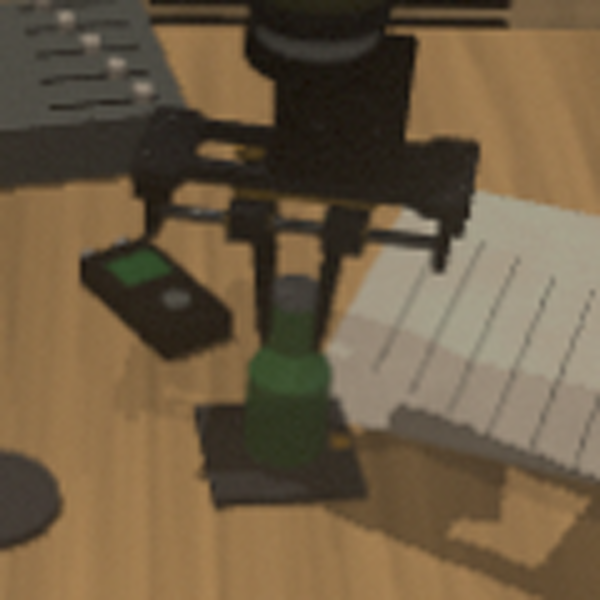

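The neck is gripped at 25.8 mm and the bottle is upright at (290,400). Lifting and carrying to the small plate.

play_rows:
  series:
    - {"rot": [0,0,0],"xyz": [0,0,-8],"claw": 14}
    - {"rot": [0,0,0],"xyz": [0,0,-16],"claw": 14}
    - {"rot": [0,0,0],"xyz": [0,0,-14],"claw": 14}
    - {"rot": [0,0,0],"xyz": [0,0,-7],"claw": 14}
    - {"rot": [0,0,0],"xyz": [7,13.5,0],"claw": 14}
    - {"rot": [0,0,0],"xyz": [12,23,0],"claw": 14}
    - {"rot": [0,0,0],"xyz": [12,23,0],"claw": 14}
    - {"rot": [0,0,0],"xyz": [12,23,0],"claw": 14}
    - {"rot": [0,0,0],"xyz": [12,23,0],"claw": 14}
    - {"rot": [0,0,0],"xyz": [12,23,0],"claw": 14}
    - {"rot": [0,0,0],"xyz": [10,19,0],"claw": 14}
    - {"rot": [0,0,0],"xyz": [5,9.5,0],"claw": 14}

```text
t: 21.0
tool_pos: [0.6036, -0.186, 0.1302]
tool_rot: [3.141, -0.0, 1.369]
ft_force: [-0.5, -0.7, -1.7]
grip_width: 0.27
```

play_rows:
  series:
    - {"rot": [0,0,0],"xyz": [3,5.5,0],"claw": 14}
    - {"rot": [0,0,0],"xyz": [0,0,0],"claw": 14}
    - {"rot": [0,0,0],"xyz": [0,0,0],"claw": 14}
    - {"rot": [0,0,0],"xyz": [0,0,0],"claw": 14}
    - {"rot": [0,0,0],"xyz": [0,0,0],"claw": 14}
    - {"rot": [0,0,0],"xyz": [0,0,0],"claw": 14}

```text
t: 21.5
tool_pos: [0.607, -0.1854, 0.1306]
tool_rot: [-3.141, 0.0, 1.367]
ft_force: [-0.0, -0.4, -1.5]
grip_width: 0.27
```

```bash
python3 go.py .6075 -.1848 .086 78.5
python3 - <<'E'
from h import *
p,d=eyes.snapshot("side"); crop(p,190,60,330,200,4.2,"pics/s12.png"); np.savez("side3.npz",p=p)
E
```

```text
t 21.5 pos [ 607.  -185.4  130.6] rot [-179.99    0.     78.32] F [-0.  -0.4 -1.5] w 25.7 q [-0.38  0.16  1.76 -0.    1.23 -0.18]
turn rotvec(tool) [-0.0001  0.0001 -0.0031]
shift now-axes [ 0.7  0.4 44.6] after-turn [ 0.7  0.4 44.6]
```

View pics/s12.png

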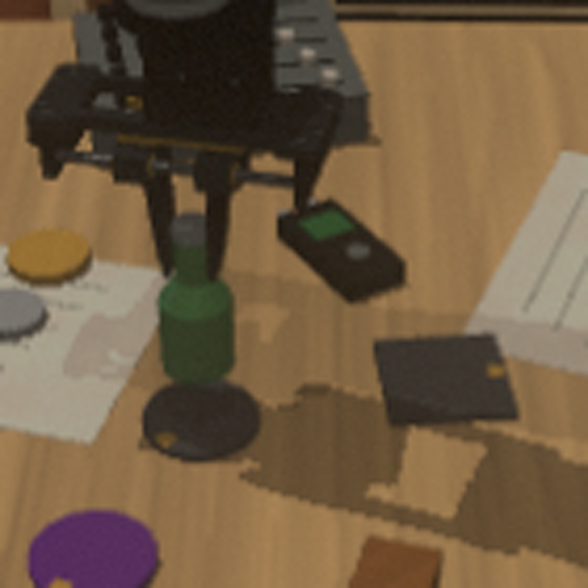

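The bottle hangs upright at (195,320) over the small plate at (200,418). The square plate is bare at (445,378). Lowering.

play_rows:
  series:
    - {"rot": [0,0,0],"xyz": [0.3,0,8],"claw": 14}
    - {"rot": [0,0,0],"xyz": [0,0,12],"claw": 14}
    - {"rot": [0,0,0],"xyz": [0,0,10],"claw": 14}
    - {"rot": [0,0,0],"xyz": [0,0,6],"claw": 14}
    - {"rot": [0,0,0],"xyz": [0,0,4],"claw": 14}
    - {"rot": [0,0,0],"xyz": [0,0,1],"claw": 14}
    - {"rot": [0,0,0],"xyz": [0,0,0],"claw": 14}
    - {"rot": [0,0,0],"xyz": [0,0,0],"claw": 14}
    - {"rot": [0,0,0],"xyz": [0,0,0],"claw": 14}
    - {"rot": [0,0,0],"xyz": [0,0,0],"claw": 14}
    - {"rot": [0,0,0],"xyz": [0,0,0],"claw": 14}

```text
t: 22.47
tool_pos: [0.6081, -0.1849, 0.09]
tool_rot: [3.141, 0.0, 1.368]
ft_force: [-0.4, -1.1, -2.6]
grip_width: 0.271
```

```bash
python3 go.py .6075 -.1848 .0854 78.5
python3 - <<'E'
from h import *
p=np.load("side3.npz")["p"]; crop(p,265,130,330,170,10,"pics/sq.png")
E
```

```text
t 22.47 pos [ 608.1 -184.9   90. ] rot [1.7995e+02 1.0000e-02 7.8370e+01] F [-0.4 -1.1 -2.6] w 25.8 q [-0.38  0.2   1.79  0.    1.16 -0.18]
turn rotvec(tool) [ 0.0009  0.0002 -0.0023]
shift now-axes [-0.  -0.6  4.6] after-turn [-0.  -0.6  4.6]
```

View pics/sq.png

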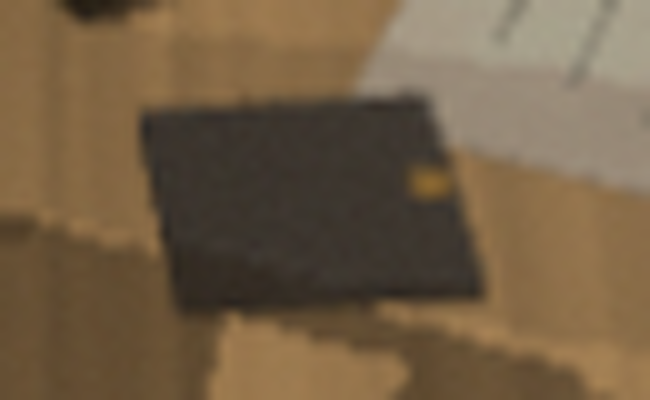

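The square plate's corners in this crop are about (142,112), (432,95), (485,292) and (180,305). I finish lowering the bottle.

play_rows:
  series:
    - {"rot": [0,0,0],"xyz": [0,0,2],"claw": 14}
    - {"rot": [0,0,0],"xyz": [0,0,1.4],"claw": 14}
    - {"rot": [0,0,0],"xyz": [0,0,0.6],"claw": 14}
    - {"rot": [0,0,0],"xyz": [0,0,0],"claw": 14}
    - {"rot": [0,0,0],"xyz": [0,0,0],"claw": 14}
    - {"rot": [0,0,0],"xyz": [0,0,0],"claw": 14}

```text
t: 22.97
tool_pos: [0.6077, -0.1847, 0.0855]
tool_rot: [-3.142, -0.0, 1.368]
ft_force: [-0.8, 0.3, -0.2]
grip_width: 0.269
```

```bash
python3 go.py .6075 -.1848 .0854 78.5
python3 - <<'E'
from h import *
P=plane('side',(np.array([(142,112),(432,95),(485,290),(180,302)])+.5)/10-.5+[265,130],.008)
e=np.roll(P,-1,0)-P; print(P.mean(0),np.linalg.norm(e,axis=1),np.degrees(np.arctan2(e[:,1],e[:,0])))
E
```

```text
t 22.97 pos [ 607.7 -184.7   85.5] rot [-180.     -0.     78.37] F [-0.8  0.3 -0.2] w 25.6 q [-0.38  0.2   1.79 -0.    1.15 -0.18]
turn rotvec(tool) [-0.0001 -0.     -0.0023]
shift now-axes [-0.1 -0.2  0.1] after-turn [-0.1 -0.2  0.1]
[ 0.43392679 -0.23189866  0.008     ] [0.09118165 0.09440491 0.09008705 0.0912871 ] [-173.49186607   95.28395683    4.5358782   -84.03724809]
```

play_rows:
  series:
    - {"rot": [0,0,0],"xyz": [0,0,0.5],"claw": 14}
    - {"rot": [0,0,0],"xyz": [0,0,0],"claw": 14}
    - {"rot": [0,0,0],"xyz": [0,0,0],"claw": 14}
    - {"rot": [0,0,0],"xyz": [0,0,0],"claw": 14}

```text
t: 23.3
tool_pos: [0.6079, -0.1848, 0.0855]
tool_rot: [3.141, 0.0, 1.368]
ft_force: [-1.5, 1.3, 3.4]
grip_width: 0.27
```

Contact at 3.4 N up, so I release and rise.

play_rows:
  series:
    - {"rot": [0,0,0],"xyz": [0,0,0],"claw": 40}
    - {"rot": [0,0,0],"xyz": [0,0,0],"claw": 60}
    - {"rot": [0,0,0],"xyz": [0,0,0],"claw": 95}
    - {"rot": [0,0,0],"xyz": [0,0,0],"claw": 95}
    - {"rot": [0,0,0],"xyz": [0,0,0],"claw": 95}
    - {"rot": [0,0,0],"xyz": [0,0,0],"claw": 95}
    - {"rot": [0,0,0],"xyz": [0,0,-20],"claw": 95}
    - {"rot": [0,0,0],"xyz": [0,0,-35],"claw": 95}
    - {"rot": [0,0,0],"xyz": [0,0,-35],"claw": 95}
    - {"rot": [0,0,0],"xyz": [0,0,-20],"claw": 95}
    - {"rot": [0,0,0],"xyz": [0,0,0],"claw": 95}
    - {"rot": [0,0,0],"xyz": [0,0,0],"claw": 95}

```text
t: 24.3
tool_pos: [0.6087, -0.1851, 0.1969]
tool_rot: [3.138, 0.001, 1.368]
ft_force: [0.3, -0.2, -0.6]
grip_width: 0.985
```

```bash
python3 go.py .479 .035 .195 78.5
```

```text
t 24.3 pos [ 608.7 -185.1  196.9] rot [1.7979e+02 4.0000e-02 7.8370e+01] F [ 0.3 -0.2 -0.6] w 93.7 q [-0.38  0.1   1.7  -0.    1.33 -0.18]
turn rotvec(tool) [ 0.0036  0.0006 -0.0023]
shift now-axes [ 189.5 -171.4    1.1] after-turn [ 189.8 -171.     1.9]
```

play_rows:
  series:
    - {"rot": [0,0,0],"xyz": [18,-16,0],"claw": 95}
    - {"rot": [0,0,0],"xyz": [28,-25.3,0],"claw": 95}
    - {"rot": [0,0,0],"xyz": [28,-25.3,0],"claw": 95}
    - {"rot": [0,0,0],"xyz": [28,-25.3,0],"claw": 95}
    - {"rot": [0,0,0],"xyz": [28,-25.3,0],"claw": 95}
    - {"rot": [0,0,0],"xyz": [28,-25.3,0],"claw": 95}
    - {"rot": [0,0,0],"xyz": [18,-16,0],"claw": 95}
    - {"rot": [0,0,0],"xyz": [13,-12,0],"claw": 95}
    - {"rot": [0,0,0],"xyz": [0,0,0],"claw": 95}
    - {"rot": [0,0,0],"xyz": [0,0,0],"claw": 95}
    - {"rot": [0,0,0],"xyz": [0,0,0],"claw": 95}
    - {"rot": [0,0,0],"xyz": [0,0,0],"claw": 95}

```text
t: 25.3
tool_pos: [0.479, 0.0339, 0.1942]
tool_rot: [-3.14, 0.0, 1.367]
ft_force: [0.4, -0.0, -0.0]
grip_width: 0.998
```

```bash
python3 go.py .479 .035 .046 78.5
python3 - <<'E'
from h import *
p,d=eyes.snapshot("side"); crop(p,170,60,370,280,2.7,"pics/s13.png"); np.savez("side4.npz",p=p)
p,d=eyes.snapshot("top"); crop(p,155,110,365,265,3.7,"pics/t13.png"); np.savez("top4.npz",p=p)
E
```

```text
t 25.3 pos [479.   33.9 194.2] rot [-1.7993e+02  3.0000e-02  7.8310e+01] F [ 0.4 -0.  -0. ] w 94.9 q [-0.04 -0.25  2.04 -0.    1.35  0.16]
turn rotvec(tool) [-0.0012  0.0004 -0.0034]
shift now-axes [  1.1  -0.  148.2] after-turn [  1.   -0.2 148.2]
```

View pics/s13.png

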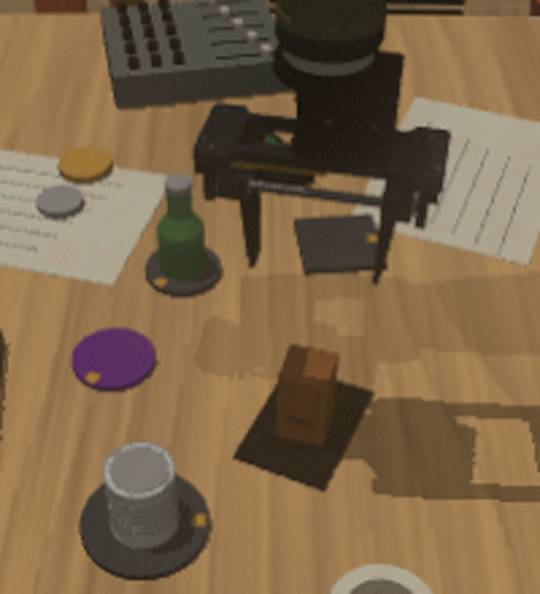

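View pics/t13.png

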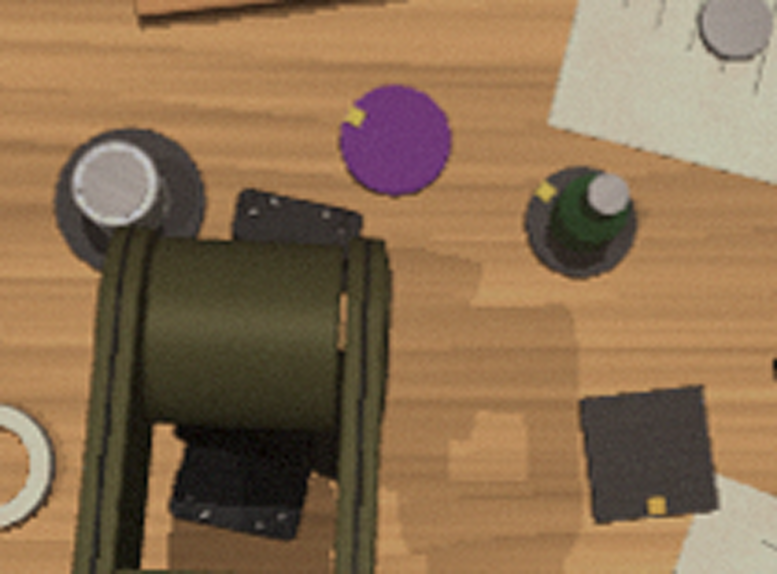

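The bottle stands on the small plate at side (180,235), top (608,193) for its cap. The square plate is bare in both views, with top corners at about (580,400), (702,386), (719,510) and (596,523).

Run:
```python
from h import *
T=lambda l:(np.array(l,float)+.5)/3.7-.5+[155,110]
S=lambda l:(np.array(l,float)+.5)/2.7-.5+[170,60]
print('bot',plane('top',T([[608,193]]),.120),plane('side',S([[179,185]]),.120))
p=np.load("top4.npz")["p"]; hsv=cv2.cvtColor(p,cv2.COLOR_RGB2HSV)
m=((hsv[...,1]<90)&(hsv[...,2]<110)); v,u=np.nonzero(m); W=plane('top',np.c_[u,v],.008)
k=(abs(W[:,0]-.434)<.058)&(abs(W[:,1]+.232)<.058)
W=W[k,:2].astype(np.float32); r=cv2.minAreaRect(W*1000); print(r)
P=plane('top',T([(580,400),(702,386),(719,510),(596,523)]),.008); print(P.mean(0))
```

```text
bot [[ 0.60858791 -0.1854914   0.12      ]] [[ 0.60604412 -0.18089589  0.12      ]]
((434.2789306640625, -233.1314697265625), (91.79254913330078, 91.11322021484375), 6.644591331481934)
[ 0.43439199 -0.23371733  0.008     ]
```

play_rows:
  series:
    - {"rot": [0,0,0],"xyz": [0.5,0,15],"claw": 95}
    - {"rot": [0,0,0],"xyz": [0,0,25],"claw": 95}
    - {"rot": [0,0,0],"xyz": [0,0,30],"claw": 95}
    - {"rot": [0,0,0],"xyz": [0,0,25],"claw": 95}
    - {"rot": [0,0,0],"xyz": [0,0,20],"claw": 95}
    - {"rot": [0,0,0],"xyz": [0,0,15],"claw": 95}
    - {"rot": [0,0,0],"xyz": [0,0,10],"claw": 95}
    - {"rot": [0,0,0],"xyz": [0,0,5],"claw": 95}
    - {"rot": [0,0,0],"xyz": [0,0,0],"claw": 95}
    - {"rot": [0,0,0],"xyz": [0,0,0],"claw": 95}
    - {"rot": [0,0,0],"xyz": [0,0,0],"claw": 95}
    - {"rot": [0,0,0],"xyz": [0,0,0],"claw": 95}

```text
t: 26.4
tool_pos: [0.4801, 0.0351, 0.0513]
tool_rot: [3.139, -0.0, 1.368]
ft_force: [0.7, -0.2, -0.1]
grip_width: 0.999
```

```bash
python3 go.py .479 .035 .046 78.5
```

```text
t 26.4 pos [480.1  35.1  51.3] rot [ 1.7986e+02 -2.0000e-02  7.8370e+01] F [ 0.7 -0.2 -0.1] w 95.0 q [-0.04 -0.09  2.16  0.    1.07  0.16]
turn rotvec(tool) [ 0.0025 -0.0004 -0.0023]
shift now-axes [-0.4 -1.   5.3] after-turn [-0.3 -1.   5.3]
```

The bottle is within about 1 mm of the centre by the top view. The square plate is at (0.434, -0.233), yaw 6.6°. Now I grip the block.

play_rows:
  series:
    - {"rot": [0,0,0],"xyz": [0,0,3],"claw": 95}
    - {"rot": [0,0,0],"xyz": [0,0,0],"claw": 70}
    - {"rot": [0,0,0],"xyz": [0,0,0],"claw": 60}
    - {"rot": [0,0,0],"xyz": [0,0,0],"claw": 54}
    - {"rot": [0,0,0],"xyz": [0,0,0],"claw": 50}
    - {"rot": [0,0,0],"xyz": [0,0,0],"claw": 48}
    - {"rot": [0,0,0],"xyz": [0,0,0],"claw": 44}
    - {"rot": [0,0,0],"xyz": [0,0,0],"claw": 30}
    - {"rot": [0,0,0],"xyz": [0,0,0],"claw": 30}
    - {"rot": [0,0,0],"xyz": [0,0,0],"claw": 30}
    - {"rot": [0,0,0],"xyz": [0,0,0],"claw": 30}
    - {"rot": [0,0,0],"xyz": [0,0,0],"claw": 30}

```text
t: 27.4
tool_pos: [0.479, 0.0352, 0.047]
tool_rot: [3.142, -0.0, 1.368]
ft_force: [0.6, -0.1, 0.1]
grip_width: 0.48
```

```bash
python3 go.py .434 -.2328 .1 96.5
```

```text
t 27.4 pos [479.   35.2  47. ] rot [180.    -0.    78.37] F [ 0.6 -0.1  0.1] w 45.6 q [-0.04 -0.08  2.16  0.    1.06  0.16]
turn rotvec(tool) [ 0.     -0.     -0.3165]
shift now-axes [-271.6   10.   -53.1] after-turn [-261.2  -75.   -53. ]
```

play_rows:
  series:
    - {"rot": [0,0,0],"xyz": [0,0,-10],"claw": 30}
    - {"rot": [0,0,0],"xyz": [0,0,-20],"claw": 30}
    - {"rot": [0,0,0],"xyz": [0,0,-15],"claw": 30}
    - {"rot": [0,0,0],"xyz": [0,0,-8],"claw": 30}
    - {"rot": [0,0,-0.053],"xyz": [0,0,0],"claw": 30}
    - {"rot": [0,0,-0.08],"xyz": [0,0,0],"claw": 30}
    - {"rot": [0,0,-0.08],"xyz": [0,0,0],"claw": 30}
    - {"rot": [0,0,-0.06],"xyz": [0,0,0],"claw": 30}
    - {"rot": [0,0,-0.043],"xyz": [0,0,0],"claw": 30}
    - {"rot": [0,0,0],"xyz": [0,0,0],"claw": 30}
    - {"rot": [0,0,0],"xyz": [0,0,0],"claw": 30}

```text
t: 28.32
tool_pos: [0.4789, 0.0352, 0.1]
tool_rot: [-3.141, -0.0, 1.683]
ft_force: [-0.2, -0.6, 0.2]
grip_width: 0.479
```

play_rows:
  series:
    - {"rot": [0,0,0],"xyz": [-15,-4.3,0],"claw": 30}
    - {"rot": [0,0,0],"xyz": [-28,-8,0],"claw": 30}
    - {"rot": [0,0,0],"xyz": [-32,-9.2,0],"claw": 30}
    - {"rot": [0,0,0],"xyz": [-32,-9.2,0],"claw": 30}
    - {"rot": [0,0,0],"xyz": [-32,-9.2,0],"claw": 30}
    - {"rot": [0,0,0],"xyz": [-32,-9.2,0],"claw": 30}
    - {"rot": [0,0,0],"xyz": [-32,-9.2,0],"claw": 30}
    - {"rot": [0,0,0],"xyz": [-26,-7.5,0],"claw": 30}
    - {"rot": [0,0,0],"xyz": [-18,-5.2,0],"claw": 30}
    - {"rot": [0,0,0],"xyz": [-10,-2.8,0],"claw": 30}
    - {"rot": [0,0,0],"xyz": [-4,-1.2,0],"claw": 30}
    - {"rot": [0,0,0],"xyz": [0,0,0],"claw": 30}

```text
t: 29.32
tool_pos: [0.4338, -0.2328, 0.0999]
tool_rot: [-3.141, -0.0, 1.682]
ft_force: [0.6, -0.0, -0.8]
grip_width: 0.481
```

play_rows:
  series:
    - {"rot": [0,0,0],"xyz": [0,0,0],"claw": 30}
    - {"rot": [0,0,0],"xyz": [0,0,0],"claw": 30}
    - {"rot": [0,0,0],"xyz": [0,0,0],"claw": 30}

```text
t: 29.57
tool_pos: [0.4341, -0.2316, 0.0998]
tool_rot: [-3.142, -0.0, 1.685]
ft_force: [0.2, 0.8, -1.2]
grip_width: 0.48
```

```bash
python3 go.py .434 -.2328 .051 96.5
python3 - <<'E'
from h import *
p,d=eyes.snapshot("side"); crop(p,220,50,360,190,4.2,"pics/s14.png")
E
```

```text
t 29.57 pos [ 434.1 -231.6   99.8] rot [-1.7999e+02 -2.0000e-02  9.6550e+01] F [ 0.2  0.8 -1.2] w 45.7 q [-0.6  -0.13  2.1   0.    1.17 -0.71]
turn rotvec(tool) [-0.0001 -0.0003  0.0009]
shift now-axes [-1.2 -0.2 48.8] after-turn [-1.2 -0.2 48.8]
```

View pics/s14.png

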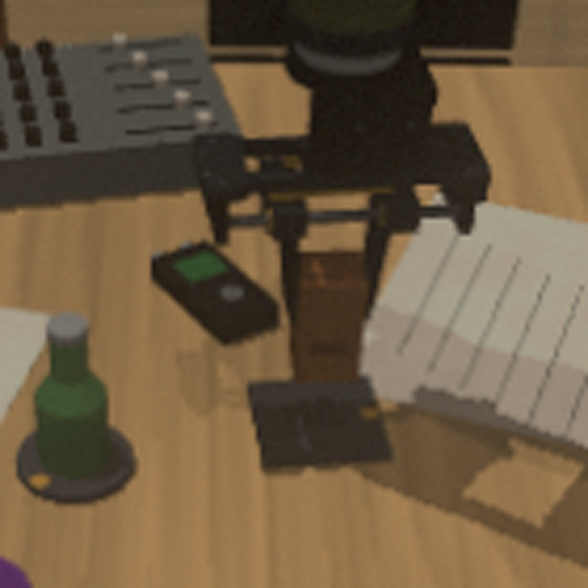

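The block hangs over the square plate at (320,425), square with its edges. The recorder is well clear at (215,290). Lowering.

play_rows:
  series:
    - {"rot": [0,0,0],"xyz": [-0.6,0,8],"claw": 30}
    - {"rot": [0,0,0],"xyz": [0,0,13],"claw": 30}
    - {"rot": [0,0,0],"xyz": [0,0,11],"claw": 30}
    - {"rot": [0,0,0],"xyz": [0,0,6],"claw": 30}
    - {"rot": [0,0,0],"xyz": [0,0,4],"claw": 30}
    - {"rot": [0,0,0],"xyz": [0,0,2],"claw": 30}
    - {"rot": [0,0,0],"xyz": [0,0,1],"claw": 30}
    - {"rot": [0,0,0],"xyz": [0,0,0],"claw": 30}
    - {"rot": [0,0,0],"xyz": [0,0,0],"claw": 30}
    - {"rot": [0,0,0],"xyz": [0,0,0],"claw": 30}
    - {"rot": [0,0,0],"xyz": [0,0,0],"claw": 30}
    - {"rot": [0,0,0],"xyz": [0,0,0],"claw": 30}

```text
t: 30.62
tool_pos: [0.4341, -0.2333, 0.0553]
tool_rot: [3.141, 0.0, 1.684]
ft_force: [-0.7, -0.5, -1.1]
grip_width: 0.484
```

```bash
python3 go.py .434 -.2328 .051 96.5
```

```text
t 30.62 pos [ 434.1 -233.3   55.3] rot [1.7997e+02 2.0000e-02 9.6470e+01] F [-0.7 -0.5 -1.1] w 46.0 q [-0.6  -0.07  2.13 -0.    1.08 -0.72]
turn rotvec(tool) [ 0.0005  0.0004 -0.0004]
shift now-axes [ 0.5 -0.1  4.3] after-turn [ 0.5 -0.1  4.3]
```

play_rows:
  series:
    - {"rot": [0,0,0],"xyz": [0,0,2],"claw": 30}
    - {"rot": [0,0,0],"xyz": [0,0,1.3],"claw": 30}
    - {"rot": [0,0,0],"xyz": [0,0,0.5],"claw": 30}
    - {"rot": [0,0,0],"xyz": [0,0,0],"claw": 30}
    - {"rot": [0,0,0],"xyz": [0,0,0],"claw": 30}
    - {"rot": [0,0,0],"xyz": [0,0,0],"claw": 30}
    - {"rot": [0,0,0],"xyz": [0,0,0],"claw": 30}

```text
t: 31.2
tool_pos: [0.4339, -0.2332, 0.0511]
tool_rot: [-3.142, -0.0, 1.684]
ft_force: [-0.2, -0.0, -1.9]
grip_width: 0.481
```

play_rows:
  series:
    - {"rot": [0,0,0],"xyz": [0,0,0.6],"claw": 30}
    - {"rot": [0,0,0],"xyz": [0,0,0],"claw": 30}
    - {"rot": [0,0,0],"xyz": [0,0,0],"claw": 30}
    - {"rot": [0,0,0],"xyz": [0,0,0],"claw": 30}

```text
t: 31.53
tool_pos: [0.4341, -0.2333, 0.0509]
tool_rot: [3.141, 0.0, 1.684]
ft_force: [-1.3, 0.9, 4.0]
grip_width: 0.479
```

Contact at 4 N up. I release, rise, and back off to the middle for a clear view.

play_rows:
  series:
    - {"rot": [0,0,0],"xyz": [0,0,0],"claw": 95}
    - {"rot": [0,0,0],"xyz": [0,0,0],"claw": 95}
    - {"rot": [0,0,0],"xyz": [0,0,0],"claw": 95}
    - {"rot": [0,0,0],"xyz": [0,0,0],"claw": 95}
    - {"rot": [0,0,0],"xyz": [0,0,0],"claw": 95}
    - {"rot": [0,0,0],"xyz": [0,0,-20],"claw": 95}
    - {"rot": [0,0,0],"xyz": [0,0,-35],"claw": 95}
    - {"rot": [0,0,0],"xyz": [0,0,-35],"claw": 95}
    - {"rot": [0,0,0],"xyz": [0,0,-35],"claw": 95}
    - {"rot": [0,0,0],"xyz": [0,0,-35],"claw": 95}
    - {"rot": [0,0,0],"xyz": [0,0,-10],"claw": 95}
    - {"rot": [0,0,0],"xyz": [0,0,0],"claw": 95}

```text
t: 32.53
tool_pos: [0.4358, -0.2344, 0.2248]
tool_rot: [3.136, 0.005, 1.684]
ft_force: [0.2, -0.9, -0.9]
grip_width: 0.995
```

play_rows:
  series:
    - {"rot": [0,0,0],"xyz": [15,0,0],"claw": 95}
    - {"rot": [0,0,0],"xyz": [30,0,0],"claw": 95}
    - {"rot": [0,0,0],"xyz": [38,0,0],"claw": 95}
    - {"rot": [0,0,0],"xyz": [38,0,0],"claw": 95}
    - {"rot": [0,0,0],"xyz": [38,0,0],"claw": 95}
    - {"rot": [0,0,0],"xyz": [38,0,0],"claw": 95}
    - {"rot": [0,0,0],"xyz": [38,0,0],"claw": 95}
    - {"rot": [0,0,0],"xyz": [20,0,0],"claw": 95}
    - {"rot": [0,0,0],"xyz": [10,0,0],"claw": 95}
    - {"rot": [0,0,0],"xyz": [0,0,0],"claw": 95}
    - {"rot": [0,0,0],"xyz": [0,0,0],"claw": 95}
    - {"rot": [0,0,0],"xyz": [0,0,0],"claw": 95}

```text
t: 33.53
tool_pos: [0.4038, 0.0294, 0.2195]
tool_rot: [-3.14, 0.0, 1.683]
ft_force: [0.8, -0.3, 0.6]
grip_width: 0.997
```

Run:
```python
from h import *
p,d=eyes.snapshot("side"); cv2.imwrite("pics/s15.png",p[:,:,::-1]); np.savez("side5.npz",p=p)
p,d=eyes.snapshot("top"); cv2.imwrite("pics/t15f.png",p[:,:,::-1]); crop(p,155,110,365,265,3.7,"pics/t15.png"); np.savez("top5.npz",p=p)
```

```text
(no output)
```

View pics/s15.png

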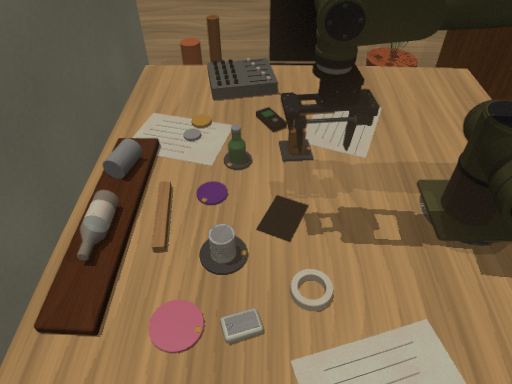

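View pics/t15.png

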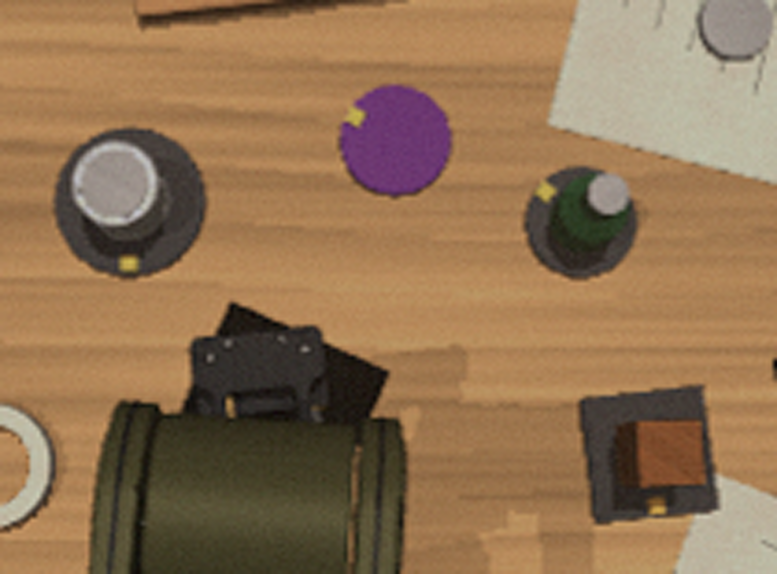

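View pics/t15f.png

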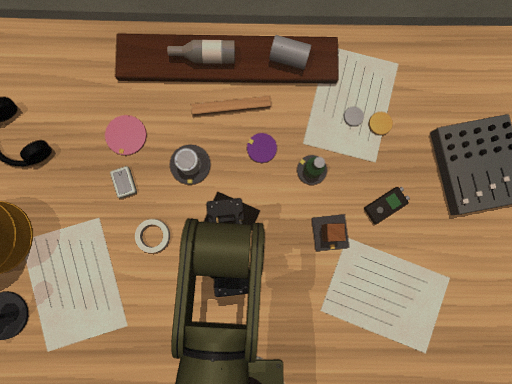

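All three stand upright: tin at top crop (115,184), bottle cap at (608,193), block top at (672,454). The tape roll, flat tin and recorder are at the same pixels as at the start. Final position check:

Run:
```python
from h import *
T=lambda l:(np.array(l,float)+.5)/3.7-.5+[155,110]
P=plane('top',T([(639,422),(703,420),(706,485),(641,486)]),.088); e=np.roll(P,-1,0)-P
print('blk',P.mean(0),np.degrees(np.arctan2(e[:,1],e[:,0])),np.linalg.norm(e,axis=1))
print('tin',plane('top',T([[115,184]]),.078),'bot',plane('top',T([[608,193]]),.120))
a=np.load("top0.npz")["p"].astype(int);b=np.load("top5.npz")["p"].astype(int)
for nm,(u,v) in dict(tape=(152,236),flat=(123,182),rec=(386,205)).items():
    print(nm,np.abs(a-b)[v-22:v+23,u-25:u+26].mean().round(2))
print(status.sense()["t"])
```

```text
blk [ 0.43473375 -0.23284735  0.088     ] [ -87.88414751 -178.60041476   91.17915512    0.83242522] [0.04396174 0.04410145 0.04438807 0.04338324]
tin [[0.61962354 0.15178822 0.078     ]] bot [[ 0.60858791 -0.1854914   0.12      ]]
tape 8.57
flat 8.31
rec 6.79
33.6333
```

Run:
```python
from h import *
g=lambda f:cv2.cvtColor(np.load(f)["p"],cv2.COLOR_RGB2GRAY).astype(np.float32)
a,b=g("top0.npz"),g("top5.npz")
for nm,(u,v) in dict(tape=(152,236),flat=(123,182),rec=(386,205),fixedlid=(353,116),wood=(60,190)).items():
    s=np.s_[v-22:v+23,u-25:u+26]; print(nm,np.abs(a-b)[s].mean().round(2),cv2.phaseCorrelate(a[s],b[s],cv2.createHanningWindow((51,45),cv2.CV_32F)))
```

```text
tape 8.93 ((-0.05912217398518749, 0.4801996162845015), 0.9997128391462099)
flat 8.64 ((-0.08944487154895242, 0.4676190651847776), 0.9705913787025483)
rec 7.07 ((-0.005378740680455962, 0.4978261677118425), 0.9772836830390333)
fixedlid 10.07 ((0.026625160910334955, 0.4351735359488522), 0.9300204986407433)
wood 8.5 ((0.09765465942176021, 0.563275371574889), 0.9873109786108197)
```

The bystanders show the same image shift as the fixed things, about 0.5 px (likely an artefact of the method), so they have not moved. Handing in.

```bash
python3 -c "
from bench import bot
print(bot.finish_job())"
```

```text
the job is handed in; nothing more can be done
None
```

All three objects stand upright on their own plates, and I handed the job in at about 34 s of the 120 s allowed. I parked the wooden block on the rubber mat, moved the tin to the large round plate, the bottle to the small round plate, and then the block to the square plate.

In the last top-view check:
- **Centring:** all three measure within about 1 mm of their plate centres.
- **Bystanders:** the tape roll, flat tin and recorder shifted no more in the picture than fixed things did, so they have not moved.
- **Gripper:** it is open and well clear of everything.

**Disagreements:**
- The block sits about 5° out of square with its plate, though it is centred.
- The side camera put the small plate about 2 mm, and the bottle on it about 4–5 mm, off the top view in y. I trusted the top view.

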